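# Put the revolving condiment stand back into service

### The job

Set up the revolving condiment stand after its wash. First, while its cups are still empty and there is room for the hand, press the turned handle foot down into the blind hole of the hub until its collar sits on the hub; then stand the salt pot and every jar and tin that is on the drainboard beside it upright in a cup of its own, the stout pot and tin in the wide cups and the slim jars in the slim cups. Leave the stand turned so that the salt pot is at the front, on the side of the sink's front edge, and leave the mug, the soap bottle and the matches where they are.

Things in the scene. Friction and masses are not known exactly. Their poses are not given: they have to be found in the camera images.
- handle: Loose turned beech handle, 114 mm tall, standing on its foot. From below: sharp-edged round foot 32 mm in diameter, 30 mm long; collar 44 mm wide up to 36 mm; a neck narrowing to a waist 25 mm wide from 56 to 80 mm (hold it there); round knob 39 mm wide from 88 mm up. Origin: centre of the foot's underside, z up its axis. Fully home, the foot is 30 mm deep and the collar rests on the hub.
- hub_mouth (a point): Centre of the mouth of the blind hole in the hub, level with the hub's flat rim (58 mm above the counter), on the turntable's axis. The hub is a plain beech boss 54 mm across in the middle of the turntable. The hole is 33.6 mm in diameter and 32 mm deep, sharp-edged (no chamfer).
- turntable (a joint): Turn of the stand's beech disc in rad, growing counter-clockwise from above; no stops, stays where left (friction 0.12 N m). Its steel foot stays put. The disc is 230 mm across, its top 26 mm above the counter; on it four steel cups, 22 mm high, walls 3 mm, 90 degrees apart, centres 72 mm from the axis, wide and slim by turns.
- cup_wide_1 (a point): Centre of the floor of one wide cup (inside diameter 64 mm, 22 mm deep, floor 26 mm above the counter); moves with the turntable.
- cup_wide_2 (a point): Centre of the floor of the other wide cup, opposite the first; same size.
- cup_slim_1 (a point): Centre of the floor of one slim cup (inside diameter 48 mm, 22 mm deep, floor 26 mm above the counter); moves with the turntable.
- cup_slim_2 (a point): Centre of the floor of the other slim cup, opposite the first; same size.
- front (a point): The front place: the point straight towards -x from the turntable's axis (the side at the sink's front edge), 72 mm from it, where the centre of a cup's floor lies when that cup is at the front. It does not move when the turntable turns.
- salt_pot: Squat salt pot, 81 mm tall: white glazed body 59 mm in diameter, low wooden lid (fast, top at 50 to 52 mm) with an upright round knob 24 mm in diameter above it, to lift it by. Always there. Origin: centre of its underside, z up.
- tin: Plain round tin, 58 mm in diameter, 72 mm tall; may be absent. Origin: centre of its underside, z up.
- pale_jar: Slim jar 98 mm tall: body 42 mm in diameter up to 75 mm, pale cap 38 mm in diameter above; may be absent. Origin: centre of its underside, z up.
- dark_jar: Slim jar 94 mm tall: body 40 mm in diameter up to 71 mm, dark cap 37 mm in diameter above; may be absent. Origin: centre of its underside, z up.
- mug_cream: Bystander: mug, 90 mm across, 105 mm tall. Origin: centre of its underside.
- soap: Bystander: bottle of washing-up liquid, 48x66 mm, 199 mm tall. Origin: centre of its underside.
- matches: Bystander: box of kitchen matches lying flat, 65x110x22 mm. Origin: centre of its underside.

How it is judged:
On the way, in this order (a step that is already met when the one before it is completed fails the run):
1. the handle is fully home in the hub (horizontal distance between handle and hub_mouth below 0.004 m and z of handle in the frame of hub_mouth below -0.0265 m and angle between handle's own z axis and vertical below 0.06 rad), for 0.3 s.
2. the salt pot and every jar and tin that is here stand in cups of their size, with the handle still home (all of step 1 and ((horizontal distance between salt_pot and cup_wide_1 below 0.008 m and z of salt_pot in the frame of cup_wide_1 below 0.005 m) or (horizontal distance between salt_pot and cup_wide_2 below 0.008 m and z of salt_pot in the frame of cup_wide_2 below 0.005 m)) and angle between each of salt_pot, tin, pale_jar, dark_jar's own z axis and vertical below 0.09 rad and ((horizontal distance between tin and cup_wide_1 below 0.008 m and z of tin in the frame of cup_wide_1 below 0.005 m) or (horizontal distance between tin and cup_wide_2 below 0.008 m and z of tin in the frame of cup_wide_2 below 0.005 m)) and ((horizontal distance between pale_jar and cup_slim_1 below 0.008 m and z of pale_jar in the frame of cup_slim_1 below 0.005 m) or (horizontal distance between pale_jar and cup_slim_2 below 0.008 m and z of pale_jar in the frame of cup_slim_2 below 0.005 m)) and ((horizontal distance between dark_jar and cup_slim_1 below 0.008 m and z of dark_jar in the frame of cup_slim_1 below 0.005 m) or (horizontal distance between dark_jar and cup_slim_2 below 0.008 m and z of dark_jar in the frame of cup_slim_2 below 0.005 m))), for 0.2 s.
At the end, for the whole second after the job is handed in: Handle upright (3 degrees), within 4 mm of the hub's axis, 26.5 mm deep or more; pot, jars and tin (those present) upright (5 degrees) on the floor (5 mm) of a cup of their kind, 8 mm from its centre at most; pot within 25 mm of the front place; all at rest (all of step 2 and horizontal distance between salt_pot and front below 0.025 m and linear speed of each of handle, salt_pot, tin, pale_jar, dark_jar below 0.02 m/s); the robot touches nothing.
It fails at once if the mug, the soap bottle or the matches are pushed more than 30 mm from their place (distance of any of mug_cream, soap, matches from where it was at the start of the episode above 0.03 m).
Of tin, pale_jar, dark_jar only 2 to 3 are there at a start; the rules pass over those that are not, and their reading is None.
At some moment in a run one of salt_pot may be knocked a few centimetres aside while the robot is not near it.
It also fails if it takes over 210 s, if anything falls off the work surface, if the arm or the gripper's body presses on something with over 40 N, if the wrist force passes 120 N, or if a joint passes its speed limit or range.

### The arm

A 6-joint arm with a two-finger parallel gripper is mounted at the origin on a cart in front of the work surface, level with it; the furniture and walls round the work are solid. World frame = base frame: x ahead of the robot, y to its left, z up, the work surface at z = 0. Lengths are in m, angles in rad, forces in N, time in s.
With the tool pointing down it reaches from about 0.25 to 0.775 m from the base axis. Payload 4 kg.
Tool frame: the origin (TCP) lies at the very end of the fingers, on their centre line; the grasp point (between the pads) lies 19 mm behind it; x points along the fingers, y is the direction in which the jaws open and shut, and the axes are right-handed (so a half turn about x gives the same grasp; the last joint's range is limited). The gripper opens to 94 mm and grips with 3 to 60 N. Pads are 16 mm wide; open, the fingers measure 119 mm over their backs; the gripper's body (75 mm by 177 mm) begins 78 mm behind the grasp point.
Start: joints at [1.23, 0.087, 1.371, -0, 1.684, -0.103], TCP at [0.13, 0.535, 0.206] pointing down, gripper open.
Joint ranges: [-3.1, 3.1], [-0.76, 2.03], [0.27, 2.55], [-1.08, 4.22], [0.17, 2.65], [-2.57, 2.57]. Speed limits (rad/s): [2.79, 2.79, 3.14, 3.14, 3.14, 3.14].

### API

Orientations are given as [roll, pitch, yaw] about the fixed x, y, z axes, in that order (R = Rz(yaw) Ry(pitch) Rx(roll)).
In Python, from bench import robot gives the robot as it stands.
- The arm moves only by the tool carry_out, never from a script. Its argument "targets" is a list of rows, each a list of 5 numbers: the closure, from 0 (fully open) to 1 (shut), then the shift along the tool's x, y, z in cm, then the turn about the tool's x in degrees. In form: [[fingers, tx, ty, tz, turn], ...]. A call has 1 to 20 rows; each row shifts and turns the commanded pose from where the row before left it, along the tool's axes as they then stand; what a row does not reach is not made up. A row lasts 1/10 s, in which the tool goes at most 50 mm and 8.59 degrees, less where a joint would pass 70% of its speed; a pose out of reach is approached as far as the arm can. A call is refused whole if a number of a shift passes 5 or a number of a turn 8.59, either way. A call with a gripper value outside its range is refused whole. The fingers move at their own pace and stop on an object; the grip force is fixed at half the most. Time passes only in rows, so rows that do not move let the fingers close. It gives the time, the measured TCP pose, the force and the opening at its end, in the units of the state.
- robot.get_obs(): the state, without advancing time (a new reading comes with each control period).
- robot.snapshot(name): name is "side" or "top" or "wrist"; returns a dict with "image" (400x640x3 uint8, red, green, blue), "camera_matrix" (3x3 intrinsics, pixels), "pose" (4x4, takes a point from camera to world coordinates). Camera axes: x right, y up, looking along -z (the intrinsics and any distortion apply to the point x, -y, -z); pixel columns grow to the right and rows downward; lengths in m; the calibration is good to about 2 mm. A picture is of the moment at which its call begins. There is no depth.
- robot.close_job(): hands the job in, once; it reports no verdict.
The state is a dict: "time": time; "joint_positions": joint angles; "qvel": joint speeds; "joint_torque": joint torques, N m; "tool_pos": TCP position; "ee_rot": TCP orientation; "wrist_force": force on the tool from outside, world axes, zero at the start; "wrist_torque": the same for the moment, N m; "width": finger opening in m.
Only numpy, scipy, OpenCV 4.12 (cv2) and the standard library are available. Lean on these libraries where they do the work, as an engineer would, in place of code of your own. Each camera call takes 0.05 s, during which the arm holds its last target. There are 200 camera calls.

## Working session

There is one attempt and no reset: what is moved stays moved. The work goes in short steps, Python scripts to look and compute and a tool call to move; the robot and the scene stay as the last step left them, time stands still between calls to the robot, and variables do not carry over. Pictures are saved under pics/ and viewed, about 12 in all and at most 16, crops included, and the job is handed in when it is done.

Besides the shell and the picture viewer there is one more tool, called after "Request:" by a JSON object that holds its "api" and its "payload", one argument or row to a line. carry_out: Moves the arm, as the interface text tells. Its arguments: {"type":"object","properties":{"targets":{"type":"array","items":{"type":"array","items":{"type":"number"}}}},"required":["targets"]}

```bash
mkdir -p pics; ls
python3 - <<'E'
from bench import robot
import cv2, numpy as np
o=robot.get_obs(); print(o)
for n in ("side","top","wrist"):
    s=robot.snapshot(n); cv2.imwrite(f"pics/{n}0.png",s["image"][:,:,::-1])
    np.savez(f"pics/{n}0.npz",**{k:np.array(s[k]) for k in ("image","camera_matrix","pose")})
    print(n,s.keys(),np.round(s["camera_matrix"],1).tolist(),np.round(s["pose"],3).tolist())
E
```

```text
pics
{'time': 0.0, 'joint_positions': array([ 1.22991464e+00,  8.79312048e-02,  1.37227037e+00, -3.29287264e-05,
        1.68360565e+00, -1.03095047e-01]), 'qvel': array([-9.83796298e-04,  2.27427016e-04, -6.24419424e-04, -8.46372894e-04,
       -5.16857796e-05, -1.59085242e-03]), 'joint_torque': array([-5.42828420e-04, -3.40191400e+01, -3.02423823e+01,  7.15918676e-02,
        3.29959381e-02, -1.83839966e-04]), 'tool_pos': array([0.12937729, 0.53398676, 0.20430903]), 'ee_rot': array([-1.65911415,  1.56858151, -1.89690447]), 'wrist_force': array([0.51799525, 0.45614743, 0.05688606]), 'wrist_torque': array([0.02769487, 0.03461854, 0.02214555]), 'width': 0.09368505183010345}
side dict_keys(['image', 'camera_matrix', 'pose']) [[376.2, 0.0, 309.8], [0.0, 376.2, 194.0], [0.0, 0.0, 1.0]] [[-0.993, -0.059, 0.098, 0.723], [0.114, -0.419, 0.901, 0.882], [-0.012, 0.906, 0.423, 0.518], [0.0, 0.0, 0.0, 1.0]]
top dict_keys(['image', 'camera_matrix', 'pose']) [[431.9, 0.0, 319.8], [0.0, 431.9, 194.2], [0.0, 0.0, 1.0]] [[0.027, 0.98, -0.196, 0.427], [-0.999, 0.03, 0.011, -0.031], [0.017, 0.196, 0.981, 1.082], [0.0, 0.0, 0.0, 1.0]]
wrist dict_keys(['image', 'camera_matrix', 'pose']) [[295.4, 0.0, 320.5], [0.0, 295.4, 199.5], [0.0, 0.0, 1.0]] [[0.236, -0.944, -0.232, 0.063], [0.972, 0.229, 0.057, 0.55], [-0.001, -0.239, 0.971, 0.384], [0.0, 0.0, 0.0, 1.0]]
```

View pics/top0.png

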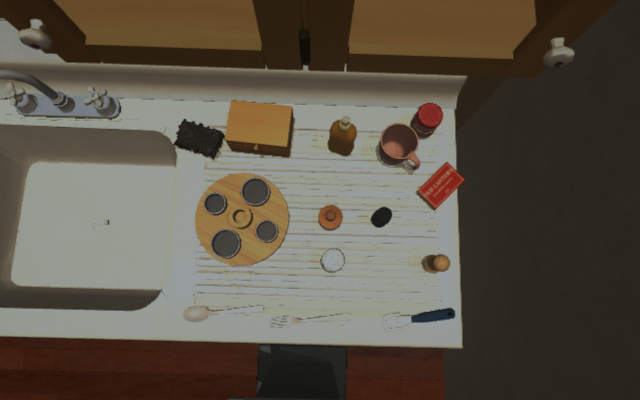

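View pics/side0.png

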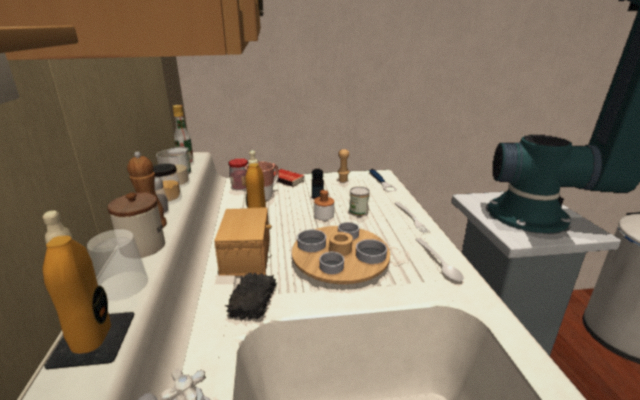

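The top view shows the turntable at about (241,218), the salt pot at (331,217), the dark jar at (381,216), the tin at (333,260) and the handle at (437,263). The pale jar appears to be absent. The side view agrees. Next I'll zoom in and measure.

```bash
cat > h.py <<'E'
import numpy as np, cv2
from scipy.spatial.transform import Rotation as Ro
def snap(n,tag):
    from bench import robot
    s=robot.snapshot(n); s={k:np.array(s[k]) for k in ("image","camera_matrix","pose")}
    cv2.imwrite(f"pics/{tag}.png",s["image"][:,:,::-1]); np.savez(f"pics/{tag}.npz",**s); return s
def load(t): return dict(np.load(f"pics/{t}.npz"))
def ray(s,u,v):
    K=s["camera_matrix"]; d=np.array([(u-K[0,2])/K[0,0],-(v-K[1,2])/K[1,1],-1.])
    return s["pose"][:3,3], s["pose"][:3,:3]@d
def onz(s,u,v,z):
    o,d=ray(s,u,v); return o+d*(z-o[2])/d[2]
def proj(s,p):
    P=s["pose"]; c=P[:3,:3].T@(np.asarray(p,float)-P[:3,3]); K=s["camera_matrix"]
    return np.array([K[0,2]-K[0,0]*c[0]/c[2],K[1,2]+K[1,1]*c[1]/c[2]])
def R(o): return Ro.from_euler("xyz",o["ee_rot"]).as_matrix()
def crop(s,u0,v0,u1,v1,f,name):
    cv2.imwrite(f"pics/{name}.png",cv2.resize(s["image"][v0:v1,u0:u1,::-1],None,fx=f,fy=f,interpolation=cv2.INTER_CUBIC))
def ells(s,mask,amin=15):
    "external+internal contours -> ellipse list (u,v,d1,d2,area)"
    out=[]
    for c in cv2.findContours(mask.astype(np.uint8)*255,cv2.RETR_LIST,cv2.CHAIN_APPROX_NONE)[0]:
        if len(c)>=8 and cv2.contourArea(c)>amin:
            (u,v),(a,b),_=cv2.fitEllipse(c); out.append((round(u,1),round(v,1),round(a,1),round(b,1),cv2.contourArea(c)))
    return out
E
python3 - <<'E'
from h import *
s=load("top0"); crop(s,185,160,465,290,2.85,"c1")
hsv=cv2.cvtColor(s["image"],cv2.COLOR_RGB2HSV)
for n,(u,v) in dict(tt=(241,218),cupBR=(227,243),cupT=(256,192),slimL=(215,204),slimR=(267,231),pot=(331,215),dark=(381,216),tin=(333,260),knob=(441,262)).items():
    print(n,hsv[v,u],[np.round(onz(s,u,v,z)[:2],3).tolist() for z in (0,.05,.1)])
E
```

```text
tt [ 18 138 150] [[0.577, 0.153], [0.57, 0.144], [0.563, 0.136]]
cupBR [24 19 67] [[0.513, 0.184], [0.509, 0.174], [0.505, 0.164]]
cupT [20 24 65] [[0.645, 0.119], [0.634, 0.112], [0.624, 0.105]]
slimL [18 20 63] [[0.61, 0.221], [0.602, 0.209], [0.593, 0.198]]
slimR [20 22 69] [[0.546, 0.086], [0.54, 0.081], [0.535, 0.075]]
pot [ 12 167 125] [[0.591, -0.074], [0.583, -0.072], [0.576, -0.07]]
dark [30  9 30] [[0.592, -0.2], [0.585, -0.193], [0.577, -0.185]]
tin [ 95  10 158] [[0.478, -0.081], [0.476, -0.079], [0.474, -0.076]]
knob [ 18 133 150] [[0.481, -0.35], [0.479, -0.335], [0.476, -0.32]]
```

View pics/c1.png

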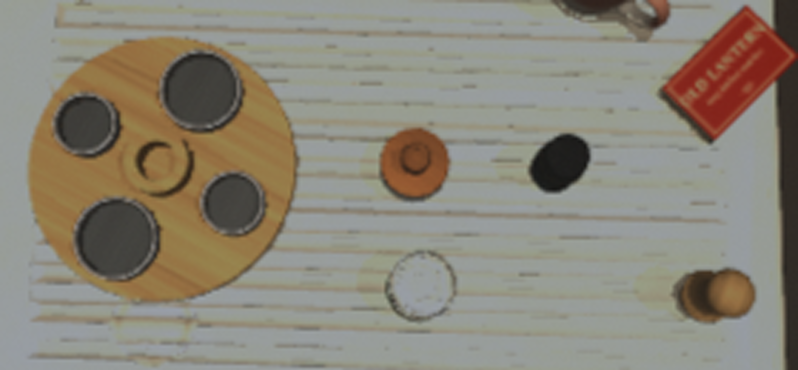

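View pics/wrist0.png

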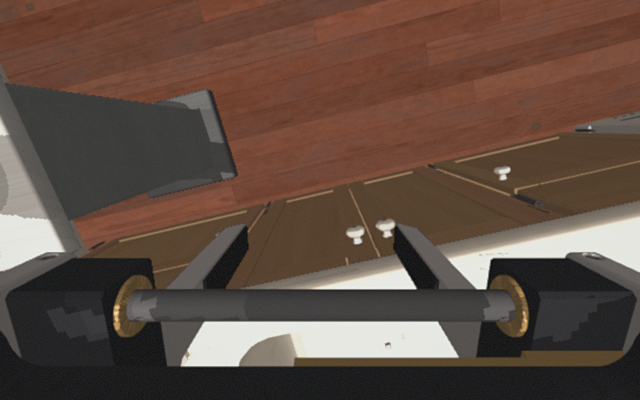

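The crop shows three loose objects: the pot, the dark jar and the tin (no pale jar), plus the standing handle. Now I'll take refined fits.

```bash
cat > meas.py <<'E'
from h import *
def win(s,c,r):
    m=np.zeros(s["image"].shape[:2],bool); m[c[1]-r:c[1]+r,c[0]-r:c[0]+r]=1; return m
def big(m,hull=False):
    cs=cv2.findContours(m.astype(np.uint8),cv2.RETR_EXTERNAL,cv2.CHAIN_APPROX_NONE)[0]
    c=max(cs,key=cv2.contourArea); 
    if hull: c=cv2.convexHull(c)
    return c
E
python3 - <<'E'
from meas import *
from bench import robot
s=load("top0"); hsv=cv2.cvtColor(s["image"],cv2.COLOR_RGB2HSV).astype(int); H,S,V=hsv[...,0],hsv[...,1],hsv[...,2]
def rep(n,c,z):
    (u,v),ax,_=cv2.fitEllipse(c); p=onz(s,u,v,z); q=onz(s,u+1,v,z); print(n,np.round((u,v),1),"mm",np.round(np.array(ax)*np.linalg.norm(q-p)*1000,1),np.round(p,4))
w=win(s,(241,218),55); rep("disc",big((S>70)&w,True),.026)
for n,c,r in (("w1",(227,243),18),("w2",(256,192),18),("s1",(215,204),14),("s2",(267,231),14)):
    rep(n+" in",big((S<45)&(V<95)&win(s,c,r)),.046); rep(n+" out",big((S<60)&win(s,c,r),True),.048)
rep("pot lid",big((S>90)&win(s,(331,217),16)),.051)
rep("tin",big((V<150)&win(s,(333,260),16),True),.072)
rep("knob",big((S>90)&win(s,(441,262),11)),.101)
rep("handle all",big((S>90)&win(s,(437,263),18)),.05)
rep("dark",big((V<90)&win(s,(381,216),16)),.094)
sd=load("side0"); crop(sd,230,140,420,290,4,"c2")
o=robot.get_obs(); print(R(o).round(3)); T=np.eye(4);T[:3,:3]=R(o);T[:3,3]=o["tool_pos"]
print("cam in tool",(np.linalg.inv(T)@load("wrist0")["pose"]).round(4).tolist(), proj(load("wrist0"),o["tool_pos"]))
E
```

```text
disc [241.5 218.9] mm [225.3 232.1] [0.5707 0.1473 0.026 ]
w1 in [225.3 243.3] mm [62.  66.8] [0.5084 0.1785 0.046 ]
w1 out [225.3 243.2] mm [67.6 70.9] [0.5085 0.1781 0.048 ]
w2 in [255.2 191.3] mm [61.6 65.8] [0.637  0.1147 0.046 ]
w2 out [255.1 191.3] mm [67.2 69.6] [0.6365 0.1146 0.048 ]
s1 in [214.8 203.2] mm [45.7 52.1] [0.6045 0.2106 0.046 ]
s1 out [214.8 203.3] mm [51.4 55.4] [0.604  0.2102 0.048 ]
s2 in [266.4 230.8] mm [45.6 50.2] [0.5411 0.0824 0.046 ]
s2 out [266.4 230.8] mm [51.3 54. ] [0.5409 0.0822 0.048 ]
pot lid [330.  216.7] mm [56.  56.3] [ 0.5792 -0.0693  0.051 ]
tin [331.1 257. ] mm [73.5 86.8] [ 0.4818 -0.0732  0.072 ]
knob [438.2 263.1] mm [39.7 47.1] [ 0.4735 -0.3138  0.101 ]
handle all [436.1 263.1] mm [40.5 61.2] [ 0.4756 -0.3235  0.05  ]
dark [381.1 216.7] mm [37.5 52.1] [ 0.5762 -0.1858  0.094 ]
[[-0.001  0.236  0.972]
 [-0.002  0.972 -0.236]
 [-1.    -0.002 -0.   ]]
cam in tool [[-0.0005, 0.2387, -0.9711, -0.1792], [1.0, 0.0004, -0.0004, -0.0004], [0.0003, -0.9711, -0.2387, -0.0687], [0.0, 0.0, 0.0, 1.0]] [320.95939995 236.63735794]
```

View pics/c2.png

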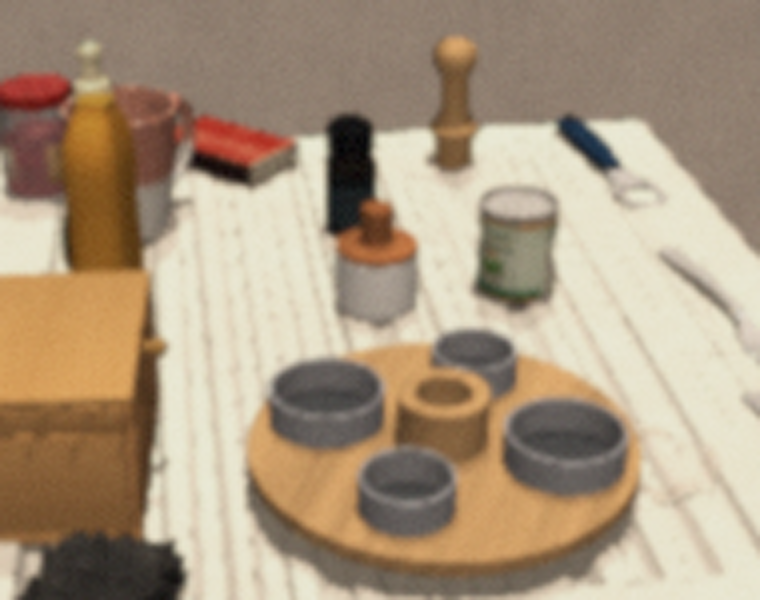

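The side view confirms the tin (label), the dark jar, the salt pot and the standing handle. I'll turn the tool so the jaws lie along x, then go above the handle.

Request:
{"api": "carry_out", "payload": {
  "targets": [
    [0, 0, 0, 0, 8.5],
    [0, 0, 0, 0, 8.5],
    [0, 0, 0, 0, 8.5],
    [0, 0, 0, 0, 8.5],
    [0, 0, 0, 0, 8.5],
    [0, 0, 0, 0, 8.5],
    [0, 0, 0, 0, 8.5],
    [0, 0, 0, 0, 8.5],
    [0, 0, 0, 0, 8.4],
    [0, 0, 0, 0, 0]
  ]
}}

```text
time: 1.15
tool_pos: [0.1295, 0.5343, 0.205]
ee_rot: [-0.359, 1.57, -1.93]
wrist_force: [-0.1, -0.3, -0.5]
width: 0.0941
```

Request:
{"api": "carry_out", "payload": {
  "targets": [
    [0, 0, 1.8, 4.48, 0],
    [0, 0, 1.8, 4.48, 0],
    [0, 0, 1.8, 4.48, 0],
    [0, 0, 1.8, 4.48, 0],
    [0, 0, 1.8, 4.48, 0],
    [0, 0, 1.8, 4.48, 0],
    [0, 0, 1.8, 4.48, 0],
    [0, 0, 1.8, 4.48, 0],
    [0, 0, 1.8, 4.48, 0],
    [0, 0, 1.8, 4.48, 0],
    [0, 0, 1.8, 4.48, 0],
    [0, 0, 1.8, 4.48, 0],
    [0, 0, 1.8, 4.48, 0],
    [0, 0, 1.8, 4.48, 0],
    [0, 0, 1.8, 4.48, 0],
    [0, 0, 1.8, 4.48, 0],
    [0, 0, 1.8, 4.48, 0],
    [0, 0, 1.8, 4.48, 0],
    [0, 0, 1.8, 4.46, 0],
    [0, 0, 0, 0, 0]
  ]
}}

```text
time: 3.15
tool_pos: [0.4716, -0.3212, 0.2018]
ee_rot: [-1.955, 1.567, 2.756]
wrist_force: [0.3, 0.9, -0.3]
width: 0.094
```

Run:
```python
from h import *
from bench import robot
o=robot.get_obs(); print(o["time"],o["tool_pos"],R(o).round(3),o["joint_positions"].round(2))
s=snap("wrist","wrist1")
```

```text
3.15 [ 0.47155929 -0.32119036  0.20183999] [[-0.004  1.    -0.002]
 [ 0.002 -0.002 -1.   ]
 [-1.    -0.004 -0.002]] [-0.7   0.14  1.32 -0.    1.69 -0.69]
```

View pics/wrist1.png

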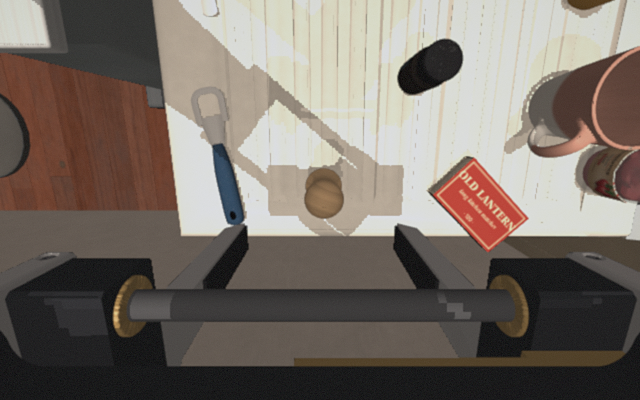

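The handle's knob is at (324,199) and its collar at (324,182). The fingers are clear of the matches.

Run:
```python
from meas import *
s=load("wrist1"); hsv=cv2.cvtColor(s["image"],cv2.COLOR_RGB2HSV).astype(int); H,S,V=hsv[...,0],hsv[...,1],hsv[...,2]
m=(S>85)&win(s,(323,192),35); c=big(m); print(cv2.boundingRect(c),cv2.minEnclosingCircle(c))
e=c[:,0,:][c[:,0,1]>198]; print(len(e)); 
A=np.c_[2*e,np.ones(len(e))]; x=np.linalg.lstsq(A,(e**2).sum(1),rcond=None)[0]; print("knob circ",x[:2],np.sqrt(x[2]+x[0]**2+x[1]**2), onz(s,x[0],x[1],.1).round(4))
r=c[:,0,:]; 
for v in range(168,196,3): q=r[abs(r[:,1]-v)<=1][:,0]; print(v,q.min(),q.max(),end=" | ")
t=load("top0");
```

```text
(305, 169, 38, 49) ((323.5, 193.0), 24.4183292388916)
54
knob circ [323.57734647 198.4251772 ] 18.72549750980185 [ 0.4744 -0.3203  0.1   ]
168 319 328 | 171 313 334 | 174 310 337 | 177 308 339 | 180 307 340 | 183 306 340 | 186 306 340 | 189 306 340 | 192 306 341 | 195 305 342 |
```

Request:
{"api": "carry_out", "payload": {
  "targets": [
    [0, 3, 0.34, -0.1, 0],
    [0, 3, 0, 0, 0],
    [0, 3, 0, 0, 0],
    [0, 3, 0, 0, 0],
    [0, 3.2, 0, 0, 0],
    [0, 0, 0, 0, 0],
    [0, 0, 0, 0, 0],
    [1, 0, 0, 0, 0],
    [1, 0, 0, 0, 0],
    [1, 0, 0, 0, 0],
    [1, 0, 0, 0, 0],
    [1, 0, 0, 0, 0],
    [1, 0, 0, 0, 0],
    [1, 0, 0, 0, 0],
    [1, 0, 0, 0, 0]
  ]
}}

```text
time: 4.7
tool_pos: [0.4745, -0.3156, 0.0533]
ee_rot: [-2.486, 1.57, 2.226]
wrist_force: [-0.5, -0.5, -0.6]
width: 0.0375
```

Request:
{"api": "carry_out", "payload": {
  "targets": [
    [1, 0, 0, 0.3, 0],
    [1, 0, 0, 0, 0],
    [1, 0, 0, 0, 0],
    [1, 0, 0, 0, 0],
    [1, 0, 0, 0, 0],
    [1, 0, 0, 0, 0],
    [1, 0, 0, 0, 0]
  ]
}}

```text
time: 5.4
tool_pos: [0.4746, -0.3186, 0.0534]
ee_rot: [-2.684, 1.571, 2.028]
wrist_force: [-0.6, -0.3, 0.5]
width: 0.0375
```

Run:
```python
from h import *
s=snap("wrist","wrist2"); t=snap("side","side2"); o=np.hstack
a=s["image"][120:300,200:440]; b=cv2.resize(t["image"][90:200,290:400],None,fx=3,fy=3,interpolation=cv2.INTER_CUBIC)
a=cv2.resize(a,None,fx=1.8,fy=1.8); b=b[:324]; cv2.imwrite("pics/g2.png",np.hstack([a,b[:a.shape[0]]])[:,:,::-1])
```

```text
(no output)
```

View pics/g2.png

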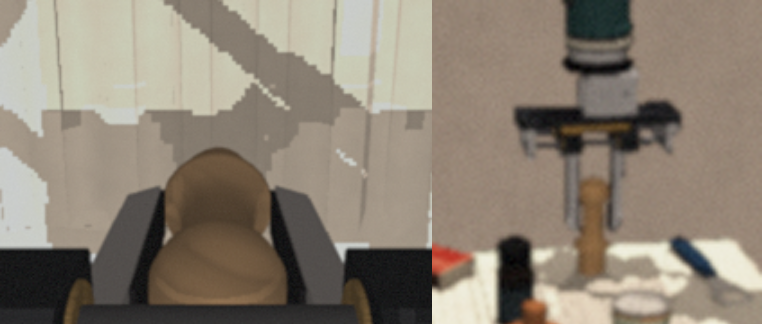

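Request:
{"api": "carry_out", "payload": {
  "targets": [
    [0.4, 0, 0, 0, 0],
    [0.4, 0.5, 0, 0, 0],
    [0.4, 0, 0, 0, 0],
    [0.4, 0, 0, 0, 0],
    [1, 0, 0, 0, 0],
    [1, 0, 0, 0, 0],
    [1, 0, 0, 0, 0],
    [1, 0, 0, 0, 0],
    [1, 0, 0, 0, 0],
    [1, 0, 0, 0, 0],
    [1, 0, 0, 0, 0]
  ]
}}

```text
time: 6.6
tool_pos: [0.4747, -0.3187, 0.0486]
ee_rot: [1.109, 1.571, -0.462]
wrist_force: [-0.4, 0.4, 1.0]
width: 0.0376
```

The width stops at 37.6 mm at both heights. The finger bars are straight and are touching the 39 mm knob above the waist. I'll regrip with the pads on the knob's widest part.

Request:
{"api": "carry_out", "payload": {
  "targets": [
    [0.4, 0, 0, 0, 0],
    [0.4, 0, 0, 0, 0],
    [0.4, -3.3, 0, 0.1, 0],
    [0.4, 0, 0, 0, 0],
    [0.4, 0, 0, 0, 0],
    [1, 0, 0, 0, 0],
    [1, 0, 0, 0, 0],
    [1, 0, 0, 0, 0],
    [1, 0, 0, 0, 0],
    [1, 0, 0, 0, 0],
    [1, 0, 0, 0, 0]
  ]
}}

```text
time: 7.7
tool_pos: [0.4744, -0.3195, 0.081]
ee_rot: [-2.377, 1.57, 2.335]
wrist_force: [0.8, -0.6, -0.6]
width: 0.0374
```

Request:
{"api": "carry_out", "payload": {
  "targets": [
    [1, -1, 0, 0, 0],
    [1, -2, 0, 0, 0],
    [1, -2, 0, 0, 0],
    [1, -2, 0, 0, 0],
    [1, -2, 0, 0, 0],
    [1, -2, 0, 0, 0],
    [1, -1.5, 0, 0, 0],
    [1, -0.5, 0, 0, 0],
    [1, 0, 0, 0, 0],
    [1, 0, 0, 0, 0]
  ]
}}

```text
time: 8.7
tool_pos: [0.4742, -0.3193, 0.2104]
ee_rot: [-2.294, 1.569, 2.418]
wrist_force: [0.1, 0.3, -1.5]
width: 0.0371
```

Run:
```python
from h import *
s=snap("wrist","wrist3"); t=snap("side","side3")
a=s["image"][120:300,200:440]; b=cv2.resize(t["image"][70:190,290:400],None,fx=3,fy=3,interpolation=cv2.INTER_CUBIC)
a=cv2.resize(a,None,fx=1.8,fy=1.8); cv2.imwrite("pics/g3.png",np.hstack([a,b[:a.shape[0]]])[:,:,::-1])
```

```text
(no output)
```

View pics/g3.png

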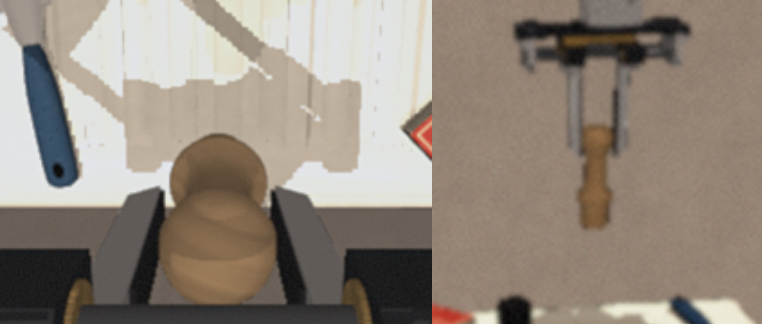

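The handle is lifted and hangs straight. Now I'll carry it over the hub.

Request:
{"api": "carry_out", "payload": {
  "targets": [
    [1, 0, 0.3, -1.2, 0],
    [1, 0, 0.5, -2.4, 0],
    [1, 0, 0.5, -2.4, 0],
    [1, 0, 0.5, -2.4, 0],
    [1, 0, 0.5, -2.4, 0],
    [1, 0, 0.5, -2.4, 0],
    [1, 0, 0.5, -2.4, 0],
    [1, 0, 0.5, -2.4, 0],
    [1, 0, 0.5, -2.4, 0],
    [1, 0, 0.5, -2.4, 0],
    [1, 0, 0.5, -2.4, 0],
    [1, 0, 0.5, -2.4, 0],
    [1, 0, 0.5, -2.4, 0],
    [1, 0, 0.5, -2.4, 0],
    [1, 0, 0.5, -2.4, 0],
    [1, 0, 0.5, -2.4, 0],
    [1, 0, 0.5, -2.4, 0],
    [1, 0, 0.5, -2.4, 0],
    [1, 0, 0.5, -2.4, 0],
    [1, 0, 0.5, -2.15, 0]
  ]
}}

```text
time: 10.8
tool_pos: [0.5721, 0.1479, 0.2108]
ee_rot: [-1.893, 1.569, 2.82]
wrist_force: [-0.6, -0.5, -1.4]
width: 0.0373
```

Request:
{"api": "carry_out", "payload": {
  "targets": [
    [1, 2, 0, 0, 0],
    [1, 2, 0, 0, 0],
    [1, 0.5, 0, 0, 0],
    [1, 0, 0, 0, 0],
    [1, 0, 0, 0, 0],
    [1, 0, 0, 0, 0]
  ]
}}

```text
time: 11.4
tool_pos: [0.5734, 0.1459, 0.168]
ee_rot: [1.798, 1.568, 0.227]
wrist_force: [0.5, -0.3, -0.3]
width: 0.0377
```

Run:
```python
from h import *
from bench import robot
o=robot.get_obs(); print(o["tool_pos"],R(o).round(4).tolist(),o["wrist_force"],o["joint_positions"].round(2))
s=snap("wrist","wrist4"); t=snap("side","side4"); u=snap("top","top4")
a=cv2.resize(s["image"][80:300,210:430],None,fx=1.8,fy=1.8)
b=cv2.resize(t["image"][145:255,285:385],None,fx=3.6,fy=3.6,interpolation=cv2.INTER_CUBIC); cv2.imwrite("pics/g4.png",np.hstack([a,b[:a.shape[0]]])[:,:,::-1])
```

```text
[0.57344637 0.1459386  0.16801379] [[0.0025, 1.0, -0.0007], [0.0006, -0.0007, -1.0], [-1.0, 0.0025, -0.0006]] [ 0.47717779 -0.2840635  -0.34071372] [0.15 0.19 1.33 0.   1.62 0.15]
```

View pics/g4.png

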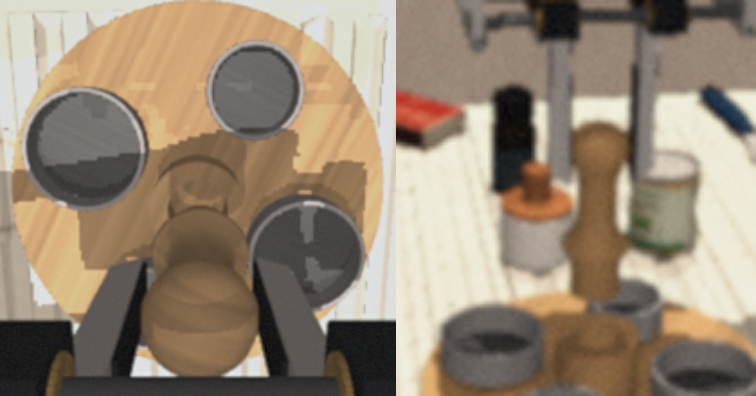

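The handle hangs over the hub, near its axis in both views. I'll measure the remaining offset.

Run:
```python
from meas import *
def HSV(s): h=cv2.cvtColor(s["image"],cv2.COLOR_RGB2HSV).astype(int); return h[...,0],h[...,1],h[...,2]
# side: cups
s=load("side0"); H,S,V=HSV(s); P=[]
for n,c,r in (("w",(311,240),17),("w",(371,251),19),("s",(331,262),15),("s",(348,230),13)):
    m=(S<50)&win(s,c,r); k=big(m,True); print(n,cv2.boundingRect(k))
    # rim: inner dark hole
    k=big((S<60)&(V<75)&win(s,c,r),True); (u,v),ax,_=cv2.fitEllipse(k); P.append(onz(s,u,v,.044)); print("   inner",round(u,1),round(v,1),np.round(ax,1),P[-1].round(4))
P=np.array(P); print("side axis",P.mean(0).round(4),P[:2].mean(0).round(4),P[2:].mean(0).round(4))
# handle rows in side4
t=load("side4"); H,S,V=HSV(t)
for v in range(180,229,4):
    q=np.where(S[v,425-100:370]>75)[0]; 
    row=S[v,320:365]; q=np.where(row>75)[0]+320; print(v,q.min() if len(q) else 0,q.max() if len(q) else 0,len(q),end=" | ")
print()
for z in (.086,.122,.15,.187): print(z,proj(t,[.5734,.1459,z]).round(1))
w=load("wrist4"); H,S,V=HSV(w)
for c,r in (((351,129),30),((257,162),38)):
    k=big((S<60)&win(w,c,r),True); (u,v),ax,_=cv2.fitEllipse(k); print("wrist cup",u,v,ax,onz(w,u,v,.048).round(4))
for z in (.088,.121): print(proj(w,[.5734,.1459,z]).round(1))
```

```text
w (294, 223, 34, 29)Traceback (most recent call last):
  File "<stdin>", line 8, in <module>
cv2.error: OpenCV(4.12.0) /io/opencv/modules/imgproc/src/shapedescr.cpp:361: error: (-201:Incorrect size of input array) There should be at least 5 points to fit the ellipse in function 'fitEllipseNoDirect'
```

Run:
```python
from meas import *
def HSV(s): h=cv2.cvtColor(s["image"],cv2.COLOR_RGB2HSV).astype(int); return h[...,0],h[...,1],h[...,2]
s=load("side0"); H,S,V=HSV(s); E=[]
for c,r,top in (((311,240),19,(.637,.1147)),((371,251),21,(.5085,.1783)),((331,262),16,(.6043,.2104)),((348,230),13,(.541,.0823))):
    x,y,w,h=cv2.boundingRect(big((S<60)&(V<150)&win(s,c,r),True)); u=x+w/2-.5; p=proj(s,[*top,.042]); E.append(u-p[0]); print(x,y,w,h,u,p.round(1))
print("side u bias of top-cam axis:",np.round(E,2),np.mean(E), "axis u",proj(s,[.5725,.146,.048])+[np.mean(E),0])
t=load("side4"); H,S,V=HSV(t)
for v in range(180,229,4):
    q=np.where(S[v,320:372]>75)[0]+320; print(v,q.min() if len(q) else 0,q.max() if len(q) else 0,len(q),end=" | ")
print()
for z in (.086,.122,.15,.187): print(z,proj(t,[.5734,.1459,z]).round(1))
w=load("wrist4"); H,S,V=HSV(w)
for c,r in (((351,129),30),((257,162),36)):
    k=big((S<60)&win(w,c,r),True); (u,v),ax,_=cv2.fitEllipse(k); print("wrist cup",u,v,ax,onz(w,u,v,.048).round(4))
for z in (.088,.121): print(proj(w,[.5734,.1459,z]).round(1))
crop(w,270,150,370,290,4,"c4")
```

```text
297 230 29 22 311.0 [311.2 237.6]
357 240 29 23 371.0 [370.5 248.2]
320 252 24 22 331.5 [331.3 259.6]
339 223 20 15 348.5 [347.8 228.1]
side u bias of top-cam axis: [-0.18  0.46  0.22  0.65] 0.28850515079139427 axis u [340.51704657 240.45906122]
180 336 346 11 | 184 334 350 17 | 188 334 350 17 | 192 320 346 20 | 196 320 367 31 | 200 320 345 26 | 204 320 353 26 | 208 334 354 14 | 212 331 353 22 | 216 333 347 15 | 220 334 346 13 | 224 334 346 13 | 228 320 343 24 | 
0.086 [340.2 226.3]
0.122 [340.6 212.3]
0.15 [340.8 201.1]
0.187 [341.2 185.8]
wrist cup 351.4865417480469 129.71751403808594 (53.81679153442383, 55.68723678588867) [0.6046 0.212  0.048 ]
wrist cup 256.3641052246094 161.9740447998047 (68.08777618408203, 70.16905212402344) [0.5091 0.1803 0.048 ]
[320.  204.9]
[320.  215.5]
```

View pics/c4.png

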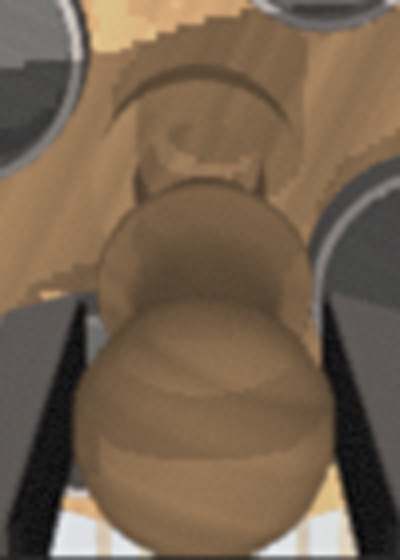

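Run:
```python
from meas import *
w=load("wrist4")
g=cv2.cvtColor(w["image"],cv2.COLOR_RGB2GRAY).astype(float)
print("col profile u=318..325 mean, v=160..205:",g[160:206,316:327].mean(1).round().astype(int).tolist())
for v in (165.5,166.5,167.5): p=onz(w,320,v,.058); print("hub far edge y->axis",v,p[1]-.027)
for v in (194.5,195.5): print("collar far edge",v,[round(onz(w,321,v,z)[1]-.022,4) for z in (.117,.123)])
for z in (.058,.087): print("hub/foot centre u",proj(w,[.573,.1478,z]).round(1))
for y in (.1459,.1479): print("foot far edge v",proj(w,[.5745,y+.016,.087])[1].round(1), "foot centre",proj(w,[.5745,y,.087]).round(1))
```

```text
col profile u=318..325 mean, v=160..205: [102, 101, 101, 101, 101, 99, 86, 80, 77, 82, 99, 110, 111, 111, 110, 110, 109, 108, 109, 108, 108, 106, 106, 106, 106, 106, 106, 106, 107, 111, 114, 124, 128, 121, 91, 76, 87, 99, 104, 102, 101, 100, 100, 100, 99, 98]
hub far edge y->axis 165.5 0.15095788559985931
hub far edge y->axis 166.5 0.14997483442136997
hub far edge y->axis 167.5 0.14899019527734406
collar far edge 194.5 [np.float64(0.1402), np.float64(0.1416)]
collar far edge 195.5 [np.float64(0.1394), np.float64(0.1408)]
hub/foot centre u [319.6 195.5]
hub/foot centre u [319.5 202.6]
foot far edge v 187.4 foot centre [321.2 204.6]
foot far edge v 185.2 foot centre [321.2 202.5]
```

Run:
```python
from meas import *
from bench import robot
for n,zf,u0,v0,v1 in (("wrist1",0,323,160,200),("wrist3",.1294,321,180,225),("wrist4",.087,321,180,225)):
    w=load(n); g=cv2.cvtColor(w["image"],cv2.COLOR_RGB2GRAY).astype(float)
    print(n,"cam z",w["pose"][2,3].round(3),v0,g[v0:v1,u0-4:u0+5].mean(1).round().astype(int).tolist())
    for z in (.030,.036): print("  v->y", [(v,round(onz(w,u0,v,zf+z)[1]-.022,4)) for v in range(v0+5,v1-15,4)])
t=load("side4"); g=cv2.cvtColor(t["image"],cv2.COLOR_RGB2GRAY).astype(float)
print(g[180:240,338:343].mean(1).round().astype(int).tolist())
for y in (.1405,.1459): print(y,"foot bottom near v",proj(t,[.5745,y+.016,.087]),"knob top",proj(t,[.5745,y,.201]),"collar bottom near",proj(t,[.5745,y+.022,.117]))
```

```text
wrist1 cam z 0.381 160 [214, 214, 215, 216, 213, 188, 165, 139, 111, 99, 99, 99, 99, 97, 96, 93, 88, 85, 80, 78, 83, 90, 98, 105, 108, 110, 110, 110, 109, 110, 112, 115, 119, 121, 124, 125, 127, 127, 125, 124]
  v->y [(165, np.float64(-0.3182)), (169, np.float64(-0.323)), (173, np.float64(-0.3278)), (177, np.float64(-0.3326)), (181, np.float64(-0.3375))]
  v->y [(165, np.float64(-0.3175)), (169, np.float64(-0.3222)), (173, np.float64(-0.3269)), (177, np.float64(-0.3316)), (181, np.float64(-0.3364))]
wrist3 cam z 0.39 180 [172, 173, 172, 173, 172, 172, 172, 171, 171, 171, 171, 172, 175, 165, 109, 76, 90, 103, 106, 105, 105, 104, 104, 102, 102, 101, 99, 97, 94, 92, 90, 89, 86, 85, 83, 82, 80, 80, 79, 79, 79, 78, 78, 76, 76]
  v->y [(185, np.float64(-0.3173)), (189, np.float64(-0.3205)), (193, np.float64(-0.3238)), (197, np.float64(-0.3271)), (201, np.float64(-0.3304)), (205, np.float64(-0.3337)), (209, np.float64(-0.3371))]
  v->y [(185, np.float64(-0.3162)), (189, np.float64(-0.3193)), (193, np.float64(-0.3225)), (197, np.float64(-0.3257)), (201, np.float64(-0.3289)), (205, np.float64
[... 520 characters left out ...]
, (193, np.float64(0.1427)), (197, np.float64(0.1396)), (201, np.float64(0.1363)), (205, np.float64(0.1331)), (209, np.float64(0.1298))]
[93, 93, 104, 114, 121, 121, 119, 115, 112, 107, 105, 101, 99, 95, 95, 98, 98, 101, 99, 102, 101, 100, 103, 101, 102, 104, 103, 105, 106, 106, 109, 110, 110, 110, 111, 113, 110, 106, 103, 101, 101, 101, 101, 100, 100, 100, 99, 99, 100, 104, 98, 96, 98, 100, 101, 101, 101, 102, 102, 104]
0.1405 foot bottom near v [340.60904098 228.24980323] knob top [340.42138801 178.97289404] collar bottom near [341.42665159 217.84077604]
0.1459 foot bottom near v [341.05990079 229.45427234] knob top [340.88990871 179.9320939 ] collar bottom near [341.89218467 219.01037198]
```

Request:
{"api": "carry_out", "payload": {
  "targets": [
    [1, 1, -0.1, -0.2, 0],
    [1, 1, 0, -0.1, 0],
    [1, 0.2, -0.05, 0, 0],
    [1, 0, 0, 0, 0],
    [1, 0, 0, 0, 0]
  ]
}}

```text
time: 12.05
tool_pos: [0.5713, 0.1489, 0.1443]
ee_rot: [-1.641, 1.571, 3.071]
wrist_force: [-1.0, -0.5, -1.2]
width: 0.0376
```

Run:
```python
from h import *
from bench import robot
o=robot.get_obs(); print(o["tool_pos"],R(o).round(4).tolist(),o["wrist_force"])
s=snap("wrist","wrist5"); t=snap("side","side5")
a=cv2.resize(s["image"][160:290,270:370],None,fx=4,fy=4,interpolation=cv2.INTER_CUBIC)
b=cv2.resize(t["image"][190:255,315:364],None,fx=8,fy=8,interpolation=cv2.INTER_CUBIC); 
f=lambda i: cv2.convertScaleAbs(i,alpha=1.5,beta=-30)
cv2.imwrite("pics/g5.png",f(np.hstack([a,b[:a.shape[0]]]))[:,:,::-1])
```

```text
[0.57125403 0.1488782  0.14431038] [[-0.0002, 1.0, -0.0004], [0.0, -0.0004, -1.0], [-1.0, -0.0002, -0.0]] [-1.02954871 -0.49815556 -1.23897663]
```

View pics/g5.png

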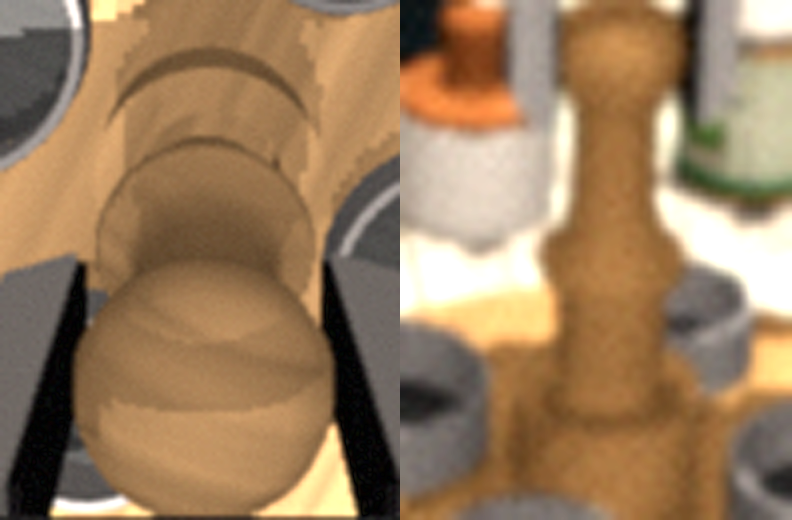

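Run:
```python
from meas import *
w=load("wrist5"); g=cv2.cvtColor(w["image"],cv2.COLOR_RGB2GRAY).astype(float)
print(g[165:215,318:327].mean(1).round().astype(int).tolist())
for v in (177,178): print("hub rim y",v,onz(w,322,v,.058)[1]-.027)
for y in (.146,.148,.150): print(y,"rim",proj(w,[.5733,y+.027,.058])[1].round(1),"base",proj(w,[.5733,y+.027,.026])[1].round(1),"hole far",proj(w,[.5733,y+.0168,.058])[1].round(1))
for y in (.140,.143,.146,.149): print(y,"collar bot/top",proj(w,[.572,y+.022,.093])[1].round(1),proj(w,[.572,y+.022,.099])[1].round(1),"foot",proj(w,[.572,y+.016,.063])[1].round(1),"knob c",proj(w,[.572,y,.163])[1].round(1))
k=[c for c in ()]
for c,r in (((257,152),36),((352,140),30)):
    H=cv2.cvtColor(w["image"],cv2.COLOR_RGB2HSV); 
    try: q=big((H[...,1]<60)&win(w,c,r),True); e=cv2.fitEllipse(q); print(e,onz(w,*e[0],.048).round(4))
    except Exception as x: print(x)
t=load("side5")
print(proj(t,[.5725,.1465,.058]),proj(t,[.5725,.1465+.027,.058]),proj(t,[.5725,.1489+.016,.063]))
```

```text
[104, 104, 103, 103, 103, 103, 98, 83, 79, 79, 79, 86, 107, 114, 113, 113, 113, 112, 112, 112, 111, 111, 110, 109, 107, 108, 108, 109, 105, 85, 78, 89, 101, 105, 104, 103, 102, 101, 101, 101, 100, 97, 95, 93, 91, 89, 87, 85, 84, 82]
hub rim y 177 0.1463658226837049
hub rim y 178 0.14544618959358363
0.146 rim 177.4 base 172.2 hole far 188.4
0.148 rim 175.2 base 170.2 hole far 186.3
0.15 rim 173.0 base 168.2 hole far 184.1
0.14 collar bot/top 198.2 200.0 foot 196.9 knob c 262.1
0.143 collar bot/top 194.5 196.2 foot 193.6 knob c 257.4
0.146 collar bot/top 190.9 192.5 foot 190.4 knob c 252.7
0.149 collar bot/top 187.2 188.7 foot 187.1 knob c 247.9
((253.95809936523438, 166.83656311035156), (71.3036880493164, 76.23565673828125), 97.77397155761719) [0.5092 0.1814 0.048 ]
((356.66741943359375, 133.14907836914062), (58.22625732421875, 60.24622344970703), 27.756664276123047) [0.6044 0.212  0.048 ]
[340.36520729 236.88801721] [342.6071494  243.14407084] [341.93254225 239.2312445 ]
```

Request:
{"api": "carry_out", "payload": {
  "targets": [
    [1, 0, 0.15, -0.3, 0],
    [1, 0, 0, 0, 0],
    [1, 0.2, 0, 0, 0],
    [1, 0.2, 0, 0, 0],
    [1, 0.2, 0, 0, 0],
    [1, 0, 0, 0, 0],
    [1, 0, 0, 0, 0]
  ]
}}

```text
time: 12.85
tool_pos: [0.5727, 0.1518, 0.1383]
ee_rot: [-1.688, 1.571, 3.024]
wrist_force: [0.2, -0.4, -1.0]
width: 0.0374
```

Request:
{"api": "carry_out", "payload": {
  "targets": [
    [1, 0.2, 0, 0, 0],
    [1, 0.2, 0, 0, 0],
    [1, 0, 0, 0, 0],
    [1, 0, 0, 0, 0]
  ]
}}

```text
time: 13.25
tool_pos: [0.5727, 0.1518, 0.1344]
ee_rot: [-1.881, 1.571, 2.831]
wrist_force: [0.0, 0.3, -1.5]
width: 0.0373
```

Request:
{"api": "carry_out", "payload": {
  "targets": [
    [1, 0.2, 0, 0, 0],
    [1, 0.2, 0, 0, 0],
    [1, 0.2, 0, 0, 0],
    [1, 0, 0, 0, 0],
    [1, 0, 0, 0, 0]
  ]
}}

```text
time: 13.75
tool_pos: [0.5727, 0.1519, 0.1284]
ee_rot: [-1.802, 1.571, 2.91]
wrist_force: [-0.4, -0.1, -1.8]
width: 0.0375
```

Request:
{"api": "carry_out", "payload": {
  "targets": [
    [1, 0.2, 0, 0, 0],
    [1, 0.2, 0, 0, 0],
    [1, 0.2, 0, 0, 0],
    [1, 0.2, 0, 0, 0],
    [1, 0, 0, 0, 0],
    [1, 0, 0, 0, 0]
  ]
}}

```text
time: 14.35
tool_pos: [0.5728, 0.1519, 0.1204]
ee_rot: [-1.917, 1.571, 2.795]
wrist_force: [-0.0, -0.4, -1.2]
width: 0.0373
```

Request:
{"api": "carry_out", "payload": {
  "targets": [
    [1, 0.2, 0, 0, 0],
    [1, 0.2, 0, 0, 0],
    [1, 0.2, 0, 0, 0],
    [1, 0.2, 0, 0, 0],
    [1, 0.2, 0, 0, 0],
    [1, 0, 0, 0, 0],
    [1, 0, 0, 0, 0]
  ]
}}

```text
time: 15.05
tool_pos: [0.5728, 0.1518, 0.1104]
ee_rot: [-1.875, 1.571, 2.837]
wrist_force: [-0.2, 0.3, -0.6]
width: 0.0373
```

Run:
```python
from h import *
from bench import robot
o=robot.get_obs(); print(o["tool_pos"],o["wrist_force"])
s=snap("wrist","wrist6"); t=snap("side","side6")
a=cv2.resize(s["image"][160:290,270:370],None,fx=4,fy=4,interpolation=cv2.INTER_CUBIC)
b=cv2.resize(t["image"][190:255,315:364],None,fx=8,fy=8,interpolation=cv2.INTER_CUBIC); 
cv2.imwrite("pics/g6.png",cv2.convertScaleAbs(np.hstack([a,b[:a.shape[0]]]),alpha=1.5,beta=-30)[:,:,::-1])
```

```text
[0.57277389 0.15182675 0.11040568] [-0.18873433  0.34428747 -0.57880054]
```

View pics/g6.png

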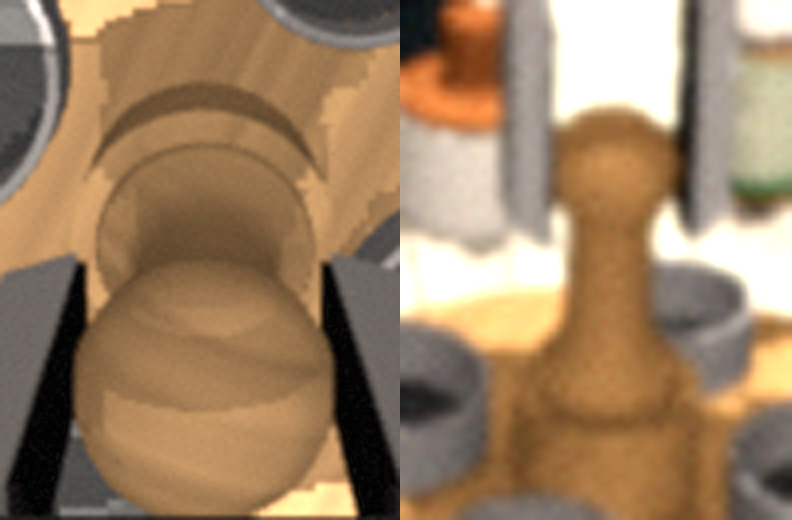

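The foot is in the hole and the collar is almost on the hub. I'll press until I get a contact force.

Request:
{"api": "carry_out", "payload": {
  "targets": [
    [1, 0.1, 0, 0, 0],
    [1, 0.1, 0, 0, 0],
    [1, 0.1, 0, 0, 0],
    [1, 0.1, 0, 0, 0],
    [1, 0, 0, 0, 0],
    [1, 0, 0, 0, 0]
  ]
}}

```text
time: 15.75
tool_pos: [0.573, 0.1518, 0.1081]
ee_rot: [1.711, 1.57, 0.14]
wrist_force: [-2.2, -1.0, 5.9]
width: 0.0372
```

Request:
{"api": "carry_out", "payload": {
  "targets": [
    [1, 0.1, 0, 0, 0],
    [1, 0.1, 0, 0, 0],
    [1, 0, 0, 0, 0],
    [1, 0, 0, 0, 0],
    [0.4, -0.2, 0, 0, 0],
    [0, 0, 0, 0, 0],
    [0, 0, 0, 0, 0],
    [0, 0, 0, 0, 0],
    [0, 0, 0, 0, 0],
    [0, -2, 0, 0, 0],
    [0, -3, 0, 0, 0],
    [0, -4, 0, 0, 0],
    [0, -1, 0, 0, 0],
    [0, 0, 0, 0, 0]
  ]
}}

```text
time: 17.15
tool_pos: [0.574, 0.1521, 0.2089]
ee_rot: [1.753, 1.566, 0.182]
wrist_force: [0.1, -0.3, -0.2]
width: 0.094
```

Run:
```python
from meas import *
from bench import robot
o=robot.get_obs(); print(o["time"],o["tool_pos"],o["wrist_force"],o["width"])
s=snap("wrist","wrist7"); t=snap("side","side7"); 
a=cv2.resize(s["image"][70:290,210:430],None,fx=2.4,fy=2.4,interpolation=cv2.INTER_CUBIC)
b=cv2.resize(t["image"][190:256,325:357],None,fx=8,fy=8,interpolation=cv2.INTER_CUBIC); 
cv2.imwrite("pics/g7.png",cv2.convertScaleAbs(np.hstack([a,b[:a.shape[0]]]),alpha=1.4,beta=-20)[:,:,::-1])
w=s;H=cv2.cvtColor(w["image"],cv2.COLOR_RGB2HSV).astype(int); print(proj(w,[.5725,.1465,.128]),proj(w,[.5725,.1465,.048]))
```

```text
17.15 [0.57401286 0.15208531 0.20887113] [ 0.11042169 -0.31008233 -0.21776441] 0.09397727537697093
[318.16462732 210.56817103] [318.37302157 191.96789619]
```

View pics/g7.png

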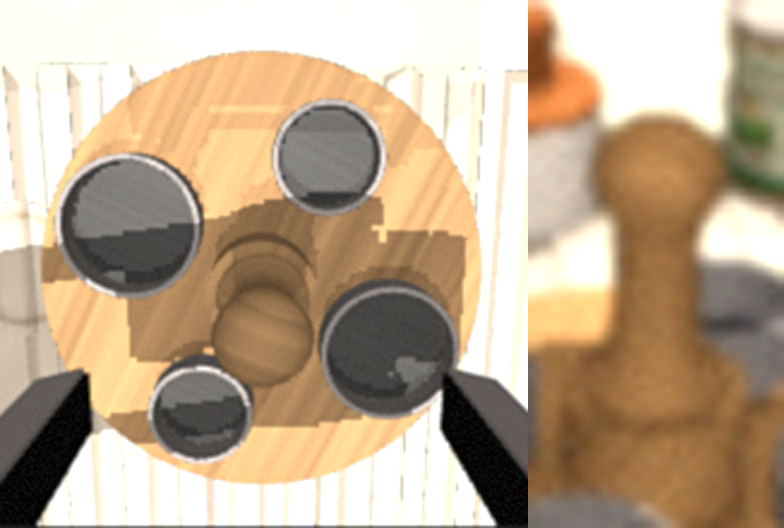

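The handle is home and upright, standing alone with its collar on the hub. Next, with closed fingers in the near slim cup, I'll turn the stand about +26°.

Request:
{"api": "carry_out", "payload": {
  "targets": [
    [1, 0, -1.1, 2.5, 0],
    [1, 0, -1.1, 2.5, 0],
    [1, 0, -1.1, 2.58, 0],
    [1, 0, 0, 0, 0],
    [1, 0, 0, 0, 0],
    [1, 0, 0, 0, 0],
    [1, 0, 0, 0, 0],
    [1, 0, 0, 0, 0],
    [1, 0, 0, 0, 0],
    [1, 0, 0, 0, 0],
    [1, 0, 0, 0, 0],
    [1, 0, 0, 0, 0],
    [1, 0, 0, 0, 0],
    [1, 4, 0, 0, 0],
    [1, 4, 0, 0, 0],
    [1, 4, 0, 0, 0],
    [1, 0, 0, 0, 0],
    [1, 0, 0, 0, 0]
  ]
}}

```text
time: 19.05
tool_pos: [0.5396, 0.076, 0.0867]
ee_rot: [-1.663, 1.57, 3.049]
wrist_force: [0.1, -0.0, 0.8]
width: 0.0006
```

Request:
{"api": "carry_out", "payload": {
  "targets": [
    [1, 2, 0, 0, 0],
    [1, 1.5, 0, 0, 0],
    [1, 1.1, 0, 0, 0],
    [1, 0, 0, 0, 0],
    [1, 0, 0, 0, 0]
  ]
}}

```text
time: 19.55
tool_pos: [0.5402, 0.0761, 0.0411]
ee_rot: [1.701, 1.57, 0.13]
wrist_force: [-0.2, 0.1, 0.5]
width: 0.0002
```

Request:
{"api": "carry_out", "payload": {
  "targets": [
    [1, 0, 0.4, 0.13, 0],
    [1, 0, 0.4, 0.13, 0],
    [1, 0, 0.4, 0.12, 0],
    [1, 0, 0.4, 0.1, 0],
    [1, 0, 0.4, 0.1, 0],
    [1, 0, 0.4, 0.08, 0],
    [1, 0, 0.4, 0.06, 0],
    [1, 0, 0.4, 0.04, 0],
    [1, 0, 0.4, 0.02, 0],
    [1, 0, 0.3, 0, 0],
    [1, 0, 0, 0, 0],
    [1, 0, -0.3, 0, 0],
    [1, -3, 0, 0, 0],
    [1, -4, 0, 0, 0],
    [1, -5, 0, 0, 0],
    [0.5, -4, 0, 0, 0],
    [0, 0, 0, 0, 0],
    [0, 0, 0, 0, 0]
  ]
}}

```text
time: 21.35
tool_pos: [0.5767, 0.0675, 0.2015]
ee_rot: [1.173, 1.568, -0.399]
wrist_force: [0.3, -0.5, -1.4]
width: 0.0212
```

```bash
cat > cups.py <<'E'
from meas import *
def HS(s): h=cv2.cvtColor(s["image"],cv2.COLOR_RGB2HSV).astype(int); return h[...,0],h[...,1],h[...,2]
def cups(s,guess,z=.048):
    "guess: list (x,y,r_outer); returns fits of the outer rim"
    H,S,V=HS(s); out=[]
    for x,y,r in guess:
        u,v=proj(s,[x,y,z]); R=int(np.linalg.norm(proj(s,[x+r+.004,y,z])-[u,v]))+1
        m=(S<60)&(V<140)&win(s,(int(round(u)),int(round(v))),R)
        try: (a,b),ax,_=cv2.fitEllipse(big(m,True)); p=onz(s,a,b,z); k=np.linalg.norm(onz(s,a+1,b,z)-p); out.append((p[:2].round(4).tolist(),(np.array(ax)*k*1000).round(1).tolist()))
        except Exception as e: out.append(str(e)[:40])
    return out
E
python3 - <<'E'
from cups import *
from bench import robot
o=robot.get_obs(); print(o["time"],o["tool_pos"],o["wrist_force"])
w=snap("wrist","wrist8"); t=snap("top","top8")
G=[(.501,.146,.035),(.644,.146,.035),(.5725,.218,.027),(.5725,.074,.027)]
print("wrist",*cups(w,G),sep="\n"); print("top",*cups(t,G),sep="\n")
E
```

```text
21.35 [0.57667046 0.06745893 0.20147727] [ 0.33915906 -0.54635515 -1.41237393]
wrist
([0.5013, 0.1549], [63.4, 68.2])
([0.6443, 0.1407], [63.2, 68.6])
([0.5798, 0.219], [48.6, 53.3])
([0.566, 0.0767], [53.1, 54.1])
top
([0.5073, 0.1459], [68.8, 92.6])
OpenCV(4.12.0) /io/opencv/modules/imgpro
([0.5771, 0.211], [40.1, 54.2])
([0.5771, 0.0963], [21.4, 91.6])
```

The stand is now within about 5.5° (7 mm) of the target, which is well inside tolerance. Now I'll go to the dark jar.

Request:
{"api": "carry_out", "payload": {
  "targets": [
    [0, 0, 0, 2, 0],
    [0, 0, 0, 4, 0],
    [0, 0, 0, 4, 0],
    [0, 0, 0, 4, 0],
    [0, 0, 0, 4, 0],
    [0, 0, 0, 4, 0],
    [0, 0, 0, 3, 0],
    [0, 0, 0, 0.7, 0],
    [0, 0, 0, 0, 0],
    [0, 0, 0, 0, 0],
    [0, 0, 0, 0, 0]
  ]
}}

```text
time: 22.55
tool_pos: [0.5757, -0.1872, 0.2]
ee_rot: [-2.433, 1.57, 2.281]
wrist_force: [-0.3, -0.4, 0.6]
width: 0.0943
```

Run:
```python
from cups import *
from bench import robot
o=robot.get_obs(); print(o["time"],o["tool_pos"],o["width"])
w=snap("wrist","wrist9"); H,S,V=HS(w)
u,v=proj(w,[.577,-.187,.08]); print(u,v)
m=(V<75)&win(w,(int(u),int(v)),48); m[240:]=m[240:]&False
c=big(m); print(cv2.boundingRect(c),cv2.contourArea(c)); q=c[:,0]
for r in range(q[:,1].min(),q[:,1].max()+1,5): k=q[abs(q[:,1]-r)<=1][:,0]; print(r,k.min(),k.max(),end=" | ")
print()
for y in (-.19,-.185): print(y,"top far/near",proj(w,[.577,y+.0185,.094]).round(1),proj(w,[.577,y-.0185,.094]).round(1),"bottom far",proj(w,[.577,y+.02,0]).round(1),"l/r top",proj(w,[.5585,y,.094]).round(1),proj(w,[.5955,y,.094]).round(1))
```

```text
22.55 [ 0.57566827 -0.18720424  0.20002214] 0.09432739801884507
321.66713176590855 194.8882891552789
(309, 173, 35, 48) 1303.0
173 319 332 | 178 314 338 | 183 311 340 | 188 310 341 | 193 310 343 | 198 309 343 | 203 310 343 | 208 310 343 | 213 312 341 | 218 317 337 | 
-0.19 top far/near [321.7 182.7] [321.7 218.7] bottom far [321.5 168.2] l/r top [303.1 200.9] [340.3 201. ]
-0.185 top far/near [321.7 177.6] [321.7 214. ] bottom far [321.5 164.3] l/r top [303.1 196. ] [340.4 196.1]
```

Request:
{"api": "carry_out", "payload": {
  "targets": [
    [0, 2, 0.53, 0.53, 0],
    [0, 4, 0, 0, 0],
    [0, 4, 0, 0, 0],
    [0, 4, 0, 0, 0],
    [0, 2.9, 0, 0, 0],
    [0, 0, 0, 0, 0],
    [0, 0, 0, 0, 0],
    [1, 0, 0, 0, 0],
    [1, 0, 0, 0, 0],
    [1, 0, 0, 0, 0],
    [1, 0, 0, 0, 0],
    [1, 0, 0, 0, 0],
    [1, 0, 0, 0, 0],
    [1, 0, 0, 0, 0],
    [1, 0, 0, 0, 0],
    [1, 0, 0, 0, 0],
    [1, 0, 0, 0, 0]
  ]
}}

```text
time: 24.3
tool_pos: [0.5812, -0.1941, 0.0315]
ee_rot: [1.531, 1.57, -0.04]
wrist_force: [0.2, 0.9, 0.5]
width: 0.0396
```

Request:
{"api": "carry_out", "payload": {
  "targets": [
    [1, -2, 0, 0, 0],
    [1, -4, 0, 0, 0],
    [1, -4, 0, 0, 0],
    [1, -4, 0, 0, 0],
    [1, -2, 0, 0, 0],
    [1, 0, -0.15, -1.5, 0],
    [1, 0, -0.15, -3, 0],
    [1, 0, -0.15, -3, 0],
    [1, 0, -0.15, -3, 0],
    [1, 0, -0.15, -3, 0],
    [1, 0, -0.15, -3, 0],
    [1, 0, -0.15, -3, 0],
    [1, 0, -0.15, -3, 0],
    [1, 0, -0.15, -3, 0],
    [1, 0, -0.15, -1.6, 0],
    [1, 0, 0, 0, 0],
    [1, 3, 0, 0, 0],
    [1, 3, 0, 0, 0],
    [1, 0, 0, 0, 0],
    [1, 0, 0, 0, 0]
  ]
}}

```text
time: 26.3
tool_pos: [0.5655, 0.0759, 0.1307]
ee_rot: [-1.351, 1.568, -2.923]
wrist_force: [0.5, 0.3, -0.8]
width: 0.0393
```

Run:
```python
from cups import *
from bench import robot
o=robot.get_obs(); print(o["time"],o["tool_pos"],o["wrist_force"],o["width"])
w=snap("wrist","wrist10"); H,S,V=HS(w); zb=o["tool_pos"][2]-.0315; print("zb",zb)
m=(V<75)&(S<90); c=None
u,v=proj(w,[*o["tool_pos"][:2],zb+.094]); print("pred top",u,v, "far/near", proj(w,[.566,.077+.0185,zb+.094])[1],proj(w,[.566,.077-.0185,zb+.094])[1],"body bottom far",proj(w,[.566,.077+.02,zb]))
print(*cups(w,[(.5013,.1549,.035),(.5798,.219,.027),(.566,.0767,.027)]),sep="\n")
crop(w,210,70,430,290,2.7,"g10")
```

```text
26.3 [0.56547673 0.07588485 0.13070999] [ 0.48958896  0.30177767 -0.77471158] 0.039278131434049054
zb 0.09920999223756738
pred top 319.50430746014274 287.9862071045328 far/near 246.34554848560367 322.45678324302025 body bottom far [320.91262779 193.93243979]
([0.5013, 0.155], [62.7, 67.7])
max() iterable argument is empty
([0.5656, 0.0542], [63.2, 102.6])
```

View pics/g10.png

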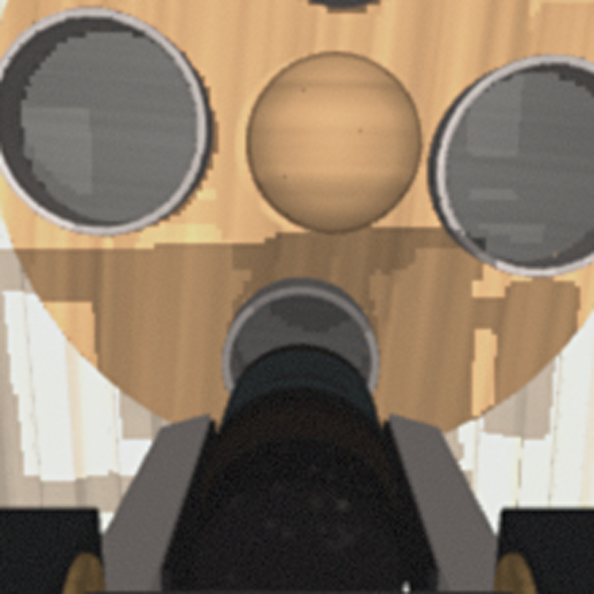

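The jar's bottom is centred in x over the slim cup. It sits about 2–3 mm low in y, so I'll correct that and lower.

Request:
{"api": "carry_out", "payload": {
  "targets": [
    [1, 1, 0, -0.25, 0],
    [1, 2, 0, 0, 0],
    [1, 2, 0, 0, 0],
    [1, 1, 0, 0, 0],
    [1, 0.5, 0, 0, 0],
    [1, 0.4, 0, 0, 0],
    [1, 0.2, 0, 0, 0],
    [1, 0, 0, 0, 0],
    [1, 0, 0, 0, 0]
  ]
}}

```text
time: 27.25
tool_pos: [0.5665, 0.0794, 0.0611]
ee_rot: [1.571, 1.57, -0.0]
wrist_force: [0.0, -0.1, -1.5]
width: 0.0392
```

Request:
{"api": "carry_out", "payload": {
  "targets": [
    [1, 0.2, 0, 0, 0],
    [1, 0.1, 0, 0, 0],
    [1, 0.1, 0, 0, 0],
    [1, 0, 0, 0, 0],
    [0.6, 0, 0, 0, 0],
    [0.4, 0, 0, 0, 0],
    [0, 0, 0, 0, 0],
    [0, 0, 0, 0, 0],
    [0, 0, 0, 0, 0],
    [0, 0, 0, 0, 0],
    [0, -2, 0, 0, 0],
    [0, -4, 0, 0, 0],
    [0, -4, 0, 0, 0],
    [0, -4.5, 0, 0, 0],
    [0, 0, 0, 0, 0],
    [0, 0, 0, 0, 0]
  ]
}}

```text
time: 28.85
tool_pos: [0.5669, 0.0795, 0.2031]
ee_rot: [1.642, 1.567, 0.071]
wrist_force: [-0.3, 0.2, -0.7]
width: 0.0939
```

Run:
```python
from cups import *
from bench import robot
o=robot.get_obs(); print(o["time"],o["tool_pos"],o["wrist_force"],o["width"])
t=snap("top","top11"); w=snap("wrist","wrist11"); H,S,V=HS(t)
def rep(n,s,m,z):
    c=big(m); (u,v),ax,_=cv2.fitEllipse(c); p=onz(s,u,v,z); k=np.linalg.norm(onz(s,u+1,v,z)-p)*1000; print(n,np.round((u,v),1),np.round(np.array(ax)*k,1),p.round(4))
rep("pot lid",t,(S>90)&win(t,(331,217),24),.051)
g=cv2.cvtColor(t["image"],cv2.COLOR_RGB2GRAY); 
Hw,Sw,Vw=HS(w); u,v=proj(w,[.5665,.079,.12]); print("jar pred",u,v)
m=(Vw<75)&win(w,(int(u),int(v)),40); m[:, :290]=0;m[:,355:]=0; c=big(m); print(cv2.boundingRect(c)); print("pred box", proj(w,[.5665-.0185,.079,.12]),proj(w,[.5665+.0185,.079,.12]),proj(w,[.5665,.079-.0185,.12]),"body far",proj(w,[.5665,.079+.02,.097]),proj(w,[.5665,.079+.0185,.12]))
```

```text
28.85 [0.56688111 0.07951532 0.2031427 ] [-0.31301102  0.24896075 -0.69839058] 0.09386493573170131
pot lid [330.  216.6] [55.9 56.4] [ 0.5792 -0.0693  0.051 ]
jar pred 320.95139759599726 205.04617833652003
(300, 171, 41, 51)
pred box [300.66223069 205.05763627] [341.24319248 205.03471892] [320.95948579 224.34479566] body far [320.92427395 179.06226211] [320.94304015 185.10513015]
```

The jar is in its cup, at about (.567,.081). Next I'll turn the hand 90° so the jaws lie along y, and go above the tin.

Request:
{"api": "carry_out", "payload": {
  "targets": [
    [0, 0, 0, 0, -8.5],
    [0, 0, 0, 0, -8.5],
    [0, 0, 0, 0, -8.5],
    [0, 0, 0, 0, -8.5],
    [0, 0, 0, 0, -8.5],
    [0, 0, 0, 0, -8.5],
    [0, 0, 0, 0, -8.5],
    [0, 0, 0, 0, -8.5],
    [0, 0, 0, 0, -8.5],
    [0, 0, 0, 0, -8.5],
    [0, 0, 0, 0, -5],
    [0, 0, -3.1, -1.8, 0],
    [0, 0, -3.1, -1.8, 0],
    [0, 0, -3.1, -1.8, 0],
    [0, 0, -3.1, -1.8, 0],
    [0, 0, -3.35, -2, 0],
    [0, 0, 0, 0, 0],
    [0, 0, 0, 0, 0],
    [0, 0, 0, 0, 0]
  ]
}}

```text
time: 30.85
tool_pos: [0.474, -0.0772, 0.2003]
ee_rot: [2.531, 1.569, 2.531]
wrist_force: [-0.4, -0.4, 0.9]
width: 0.094
```

Run:
```python
from cups import *
from bench import robot
o=robot.get_obs(); print(o["time"],o["tool_pos"],o["width"],R(o).round(3).tolist(),o["joint_positions"].round(2))
w=snap("wrist","wrist12"); H,S,V=HS(w)
for z in (.072,): print("pred",proj(w,[.475,-.078,z]),proj(w,[.475-.029,-.078,z]),proj(w,[.475+.029,-.078,z]),proj(w,[.475,-.078+.029,z]),proj(w,[.475,-.078-.029,z]))
crop(w,210,110,430,290,3.0,"g12")
g=cv2.cvtColor(w["image"],cv2.COLOR_RGB2GRAY)
cir=cv2.HoughCircles(cv2.GaussianBlur(g,(5,5),1),cv2.HOUGH_GRADIENT,1,20,param1=80,param2=18,minRadius=26,maxRadius=46); print(cir)
```

```text
30.85 [ 0.47395405 -0.0771518   0.20026646] 0.09401880567632905 [[-0.002, -0.0, 1.0], [0.001, 1.0, 0.0], [-1.0, 0.001, -0.002]] [-0.28 -0.07  1.54  0.    1.67 -1.85]
pred [319.69876581 194.39311186] [319.68021867 167.30887281] [319.71652154 220.32164678] [346.85095558 194.37870004] [292.53593069 194.40752933]
[[[510.5  201.5   36.5 ]
  [319.5  193.5   26.35]
  [455.5  223.5   34.3 ]
  [524.5  218.5   34.4 ]
  [378.5  200.5   44.3 ]
  [152.5  310.5   39.3 ]]]
```

View pics/g12.png

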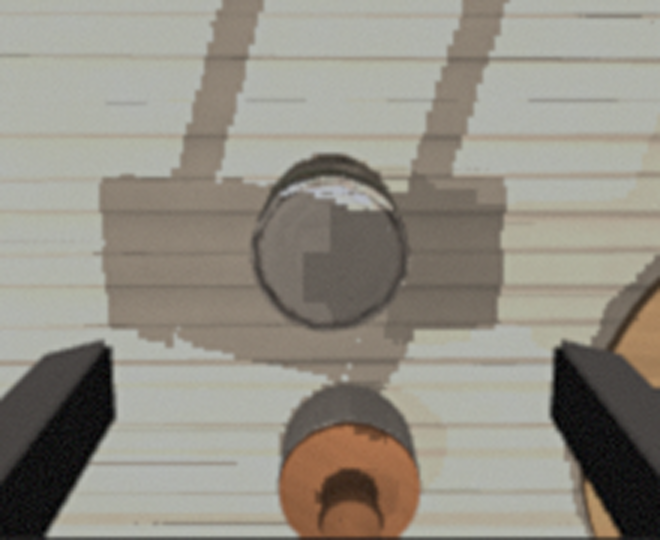

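The tin is at about (320,193), which puts it almost under the TCP. I'll descend and grip it.

Request:
{"api": "carry_out", "payload": {
  "targets": [
    [0, 2, 0, 0.2, 0],
    [0, 4, 0, 0, 0],
    [0, 4, 0, 0, 0],
    [0, 4, 0, 0, 0],
    [0, 1.5, 0, 0, 0],
    [0, 0, 0, 0, 0],
    [0, 0, 0, 0, 0],
    [1, 0, 0, 0, 0],
    [1, 0, 0, 0, 0],
    [1, 0, 0, 0, 0],
    [1, 0, 0, 0, 0],
    [1, 0, 0, 0, 0],
    [1, 0, 0, 0, 0],
    [1, 0, 0, 0, 0],
    [1, 0, 0, 0, 0]
  ]
}}

```text
time: 32.4
tool_pos: [0.4762, -0.0781, 0.0468]
ee_rot: [-0.072, 1.57, -0.072]
wrist_force: [-0.6, -0.1, 3.5]
width: 0.0569
```

Request:
{"api": "carry_out", "payload": {
  "targets": [
    [1, -2, 0, 0, 0],
    [1, -4, 0, 0, 0],
    [1, -4, 0, 0, 0],
    [1, -4, 0, 0, 0],
    [1, -2.5, 0, 0, 0],
    [1, 0, 1.2, 0.9, 0],
    [1, 0, 2.3, 1.8, 0],
    [1, 0, 2.3, 1.8, 0],
    [1, 0, 2.3, 1.8, 0],
    [1, 0, 2.3, 1.8, 0],
    [1, 0, 2.3, 1.8, 0],
    [1, 0, 2.3, 1.8, 0],
    [1, 0, 2.3, 1.8, 0],
    [1, 0, 2.3, 1.8, 0],
    [1, 0, 2.3, 1.5, 0],
    [1, 0, 0, 0, 0],
    [1, 3, 0, 0, 0],
    [1, 3, 0, 0, 0],
    [1, 0, 0, 0, 0],
    [1, 0, 0, 0, 0]
  ]
}}

```text
time: 34.4
tool_pos: [0.6428, 0.1409, 0.1492]
ee_rot: [-3.033, 1.566, -3.034]
wrist_force: [0.3, 0.3, -1.4]
width: 0.0569
```

Run:
```python
from cups import *
from bench import robot
o=robot.get_obs(); print(o["time"],o["tool_pos"],o["wrist_force"],o["width"])
w=snap("wrist","wrist13"); t=snap("side","side13"); g=cv2.cvtColor(w["image"],cv2.COLOR_RGB2GRAY); H,S,V=HS(w)
zb=o["tool_pos"][2]-.0468; x,y=o["tool_pos"][:2]
print("zb",zb,"tin bottom near-edge(-x) pred",proj(w,[x-.029,y,zb]),"top near",proj(w,[x-.029,y,zb+.072]))
print("cup outer -x edge pred",proj(w,[.6443-.035,.1407,.048]),"+-y",proj(w,[.6443,.1407-.035,.048]),proj(w,[.6443,.1407+.035,.048]))
u=int(round(proj(w,[x,y,zb])[0])); print(u); print("gray col 140-250",g[140:250,u-3:u+4].mean(1).round().astype(int).tolist()); print("S",S[140:250,u-3:u+4].mean(1).round().astype(int).tolist())
crop(w,210,90,430,290,3,"g13")
```

```text
34.4 [0.64284694 0.14089461 0.14921444] [ 0.27998626  0.34384852 -1.41728966] 0.05694695029775708
zb 0.10241444203610756 tin bottom near-edge(-x) pred [320.79605524 179.89069712] top near [320.99432399 202.59276063]
cup outer -x edge pred [320.50375184 165.45014384] +-y [284.79621785 201.18922672] [356.26927192 201.12223555]
321
gray col 140-250 [156, 153, 151, 149, 146, 141, 137, 132, 127, 124, 120, 114, 105, 98, 116, 151, 166, 168, 169, 169, 170, 173, 173, 150, 89, 80, 146, 200, 174, 124, 102, 75, 63, 66, 67, 66, 66, 65, 58, 55, 58, 66, 87, 91, 72, 68, 71, 84, 99, 104, 103, 95, 90, 90, 90, 81, 77, 79, 70, 79, 80, 76, 75, 123, 195, 196, 130, 100, 109, 118, 119, 119, 117, 116, 115, 115, 114, 114, 114, 113, 113, 113, 113, 114, 114, 114, 114, 113, 113, 112, 113, 112, 111, 114, 114, 113, 113, 112, 113, 113, 113, 113, 113, 113, 112, 114, 113, 113, 114, 114]
S [111, 110, 111, 110, 109, 110, 109, 109, 109, 108, 109, 109, 106, 107, 106, 109, 110, 110, 111, 110, 110, 108, 106, 99, 64, 7, 12, 11, 16, 16, 12, 9, 11, 11, 10, 11, 9, 7, 9, 8, 28, 61, 54, 42, 35, 36, 37, 40, 44, 44, 45, 46, 47, 46, 44, 37, 41, 37, 49, 85, 73, 36, 36, 35, 34, 32, 33, 33, 31, 31, 31, 32, 32, 31, 33, 33, 32, 32, 33, 32, 33, 32, 34, 33, 34, 32, 33, 32, 31, 33, 35, 33, 34, 32, 34, 35, 33, 33, 34, 35, 34, 32, 33, 33, 33, 33, 35, 34, 33, 34]
```

The prediction matches the image (rim at v=165, tin's bottom edge at v=180). I'll shift +1.5 mm in x and lower the tin.

Request:
{"api": "carry_out", "payload": {
  "targets": [
    [1, 1, 0, 0.15, 0],
    [1, 2, 0, 0, 0],
    [1, 1.5, 0, 0, 0],
    [1, 1, 0, 0, 0],
    [1, 0.5, 0, 0, 0],
    [1, 0.5, 0, 0, 0],
    [1, 0.5, 0, 0, 0],
    [1, 0, 0, 0, 0],
    [1, 0, 0, 0, 0]
  ]
}}

```text
time: 35.4
tool_pos: [0.6458, 0.141, 0.0818]
ee_rot: [0.263, 1.57, 0.263]
wrist_force: [0.8, -0.0, -1.8]
width: 0.0565
```

Request:
{"api": "carry_out", "payload": {
  "targets": [
    [1, 0.3, 0, -0.1, 0],
    [1, 0.3, 0, 0, 0],
    [1, 0.2, 0, 0, 0],
    [1, 0.1, 0, 0, 0],
    [1, 0, 0, 0, 0],
    [1, 0, 0, 0, 0]
  ]
}}

```text
time: 36.0
tool_pos: [0.6445, 0.1409, 0.0729]
ee_rot: [0.576, 1.571, 0.575]
wrist_force: [-2.6, 0.1, 1.0]
width: 0.0568
```

Request:
{"api": "carry_out", "payload": {
  "targets": [
    [0.3, 0, 0, 0, 0],
    [0.2, 0, 0, 0, 0],
    [0, 0, 0, 0, 0],
    [0, 0, 0, 0, 0],
    [0, 0, 0, 0, 0],
    [0, 0, 0, 0, 0],
    [0, -2, 0, 0, 0],
    [0, -4, 0, 0, 0],
    [0, -4, 0, 0, 0],
    [0, -3.5, 0, 0, 0],
    [0, 0, 0, 0, 0],
    [0, 0, 0, 0, 0]
  ]
}}

```text
time: 37.2
tool_pos: [0.6451, 0.141, 0.2085]
ee_rot: [0.171, 1.568, 0.17]
wrist_force: [0.4, -0.3, -0.6]
width: 0.0941
```

Run:
```python
from cups import *
from bench import robot
o=robot.get_obs(); print(o["time"],o["tool_pos"],o["wrist_force"],o["width"])
w=snap("wrist","wrist14"); t=snap("top","top14"); 
g=cv2.GaussianBlur(cv2.cvtColor(w["image"],cv2.COLOR_RGB2GRAY),(5,5),1)
for z in (.098,.120): print("tin top pred",z,proj(w,[.6443,.1407,z]),np.linalg.norm(proj(w,[.6443,.1407+.029,z])-proj(w,[.6443,.1407,z])))
c=cv2.HoughCircles(g,cv2.HOUGH_GRADIENT,1,15,param1=80,param2=18,minRadius=26,maxRadius=46); print(c[0][[abs(k[0]-320)<25 for k in c[0]]])
H,S,V=HS(t); c=big((S>90)&win(t,(331,217),30)); e=cv2.fitEllipse(c); print("pot",e,onz(t,*e[0],.051))
```

```text
37.2 [0.64509273 0.14099478 0.20852548] [ 0.44147476 -0.32107488 -0.57440324] 0.09408685588908665
tin top pred 0.098 [320.33001881 196.03285374] 28.776497781519794
tin top pred 0.12 [320.3504028  201.44237345] 30.999774731741745
[[327.5  52.5  35.5]
 [320.5 187.5  28.4]
 [342.5  53.5  39.8]
 [304.5 125.5  45.4]
 [339.5 121.5  31.1]
 [344.5 246.5  31. ]
 [322.5 122.5  28. ]]
pot ((330.01544189453125, 216.6534423828125), (23.03154945373535, 23.413482666015625), 19.757183074951172) [ 0.57918223 -0.06924776  0.051     ]
```

Run:
```python
from cups import *
w=load("wrist14"); g=cv2.cvtColor(w["image"],cv2.COLOR_RGB2GRAY)
for n,dx,z in (("cup outer -x",-.035,.048),("cup inner -x",-.032,.048),("tin top -x",-.029,.098),("tin top +x",.029,.098),("cup outer +x",.035,.048)): print(n,proj(w,[.6443+dx,.1407,z]).round(1))
print(g[140:250,317:324].mean(1).round().astype(int).tolist())
for n,dy,z in (("cup",.035,.048),("tin",.029,.098)): print(n,[proj(w,[.6443,.1407+s*dy,z]).round(1).tolist() for s in (-1,1)])
print(g[194:199,280:362].mean(0).round().astype(int).tolist())
```

```text
cup outer -x [320.3 156.2]
cup inner -x [320.3 158.8]
tin top -x [320.3 167.3]
tin top +x [320.4 223.4]
cup outer +x [320.3 214.8]
[115, 110, 103, 95, 86, 102, 146, 158, 153, 153, 156, 157, 159, 163, 153, 95, 97, 165, 167, 115, 74, 71, 74, 84, 87, 74, 65, 96, 158, 172, 158, 182, 198, 199, 195, 194, 177, 162, 126, 106, 106, 106, 106, 105, 105, 105, 106, 106, 105, 105, 105, 106, 105, 105, 106, 105, 106, 106, 105, 105, 104, 105, 105, 104, 104, 104, 106, 105, 104, 103, 103, 105, 104, 104, 105, 106, 105, 104, 98, 86, 79, 91, 117, 145, 149, 164, 193, 198, 198, 196, 194, 194, 195, 196, 197, 197, 197, 197, 197, 196, 197, 198, 196, 185, 174, 190, 197, 199, 189, 142]
cup [[290.4, 186.3], [350.2, 186.2]]
tin [[291.5, 196.1], [349.1, 196.0]]
[111, 112, 111, 111, 111, 112, 111, 111, 111, 110, 110, 108, 110, 114, 96, 78, 97, 125, 132, 131, 130, 128, 127, 124, 112, 109, 109, 109, 109, 110, 111, 111, 110, 106, 105, 106, 105, 105, 106, 107, 106, 105, 106, 105, 105, 105, 105, 104, 105, 105, 105, 105, 105, 106, 106, 105, 106, 105, 105, 105, 106, 104, 106, 105, 102, 90, 77, 83, 94, 93, 92, 91, 91, 91, 91, 90, 90, 91, 90, 91, 90, 90]
```

The tin is seated (edges within about 2 mm, released at floor height). Now the salt pot.

Request:
{"api": "carry_out", "payload": {
  "targets": [
    [0, 0, -1.5, -0.5, 0],
    [0, 0, -3, -0.9, 0],
    [0, 0, -3, -0.9, 0],
    [0, 0, -3, -0.9, 0],
    [0, 0, -3, -0.9, 0],
    [0, 0, -3, -1, 0],
    [0, 0, -3, -1, 0],
    [0, 0, -1.5, -0.5, 0],
    [0, 0, 0, 0, 0],
    [0, 0, 0, 0, 0],
    [0, 0, 0, 0, 0]
  ]
}}

```text
time: 38.4
tool_pos: [0.5787, -0.0679, 0.2072]
ee_rot: [1.89, 1.57, 1.891]
wrist_force: [0.1, 1.1, -0.3]
width: 0.0939
```

Run:
```python
from cups import *
from bench import robot
o=robot.get_obs(); print(o["time"],o["tool_pos"],o["width"])
w=snap("wrist","wrist15"); H,S,V=HS(w)
p=proj(w,[.579,-.069,.0515]); m=(S>100)&win(w,(int(p[0]),int(p[1])),45)
c=big(m); print(p,cv2.boundingRect(c),cv2.fitEllipse(cv2.convexHull(c)))
e=cv2.fitEllipse(cv2.convexHull(c)); print("lid",onz(w,*e[0],.0515))
for n,dx,dy,z in (("lid -x",-.0285,0,.051),("lid +x",.0285,0,.051),("lid -y",0,-.0285,.051),("knob c",0,0,.081)): print(n,proj(w,[.579+dx,-.069+dy,z]).round(1))
```

```text
38.4 [ 0.57872956 -0.06787618  0.20715143] 0.09389846507893473
[319.53946584 188.32348451] (295, 163, 49, 49) ((318.5985412597656, 187.32354736328125), (48.52841567993164, 48.83451843261719), 97.11347198486328)
lid [ 0.57782085 -0.07008762  0.0515    ]
lid -x [319.5 163.6]
lid +x [319.5 211.9]
lid -y [294.9 188.2]
knob c [319.5 193.9]
```

Request:
{"api": "carry_out", "payload": {
  "targets": [
    [0, 2, -0.2, -0.07, 0],
    [0, 4, 0, 0, 0],
    [0, 4, 0, 0, 0],
    [0, 4, 0, 0, 0],
    [0, 0.9, 0, 0, 0],
    [0, 0, 0, 0, 0],
    [1, 0, 0, 0, 0],
    [1, 0, 0, 0, 0],
    [1, 0, 0, 0, 0],
    [1, 0, 0, 0, 0],
    [1, 0, 0, 0, 0],
    [1, 0, 0, 0, 0],
    [1, 0, 0, 0, 0],
    [1, 0, 0, 0, 0],
    [1, 0, 0, 0, 0],
    [1, 0, 0, 0, 0],
    [1, 0, 0, 0, 0],
    [1, 0, 0, 0, 0]
  ]
}}

```text
time: 40.25
tool_pos: [0.5778, -0.0708, 0.0583]
ee_rot: [1.937, 1.57, 1.937]
wrist_force: [0.1, 0.8, -0.5]
width: 0.0236
```

Request:
{"api": "carry_out", "payload": {
  "targets": [
    [1, -2, 0, 0, 0],
    [1, -4, 0, 0, 0],
    [1, -4, 0, 0, 0],
    [1, -4, 0, 0, 0],
    [1, -1.5, 0, 0, 0],
    [1, 0, 1.3, -0.4, 0],
    [1, 0, 2.5, -0.85, 0],
    [1, 0, 2.5, -0.85, 0],
    [1, 0, 2.5, -0.85, 0],
    [1, 0, 2.5, -0.85, 0],
    [1, 0, 2.5, -0.85, 0],
    [1, 0, 2.5, -0.85, 0],
    [1, 0, 2.5, -0.85, 0],
    [1, 0, 2.5, -0.85, 0],
    [1, 0, 1.3, -0.45, 0],
    [1, 0, 0, 0, 0],
    [1, 3, 0, 0, 0],
    [1, 3, 0, 0, 0],
    [1, 0, 0, 0, 0],
    [1, 0, 0, 0, 0]
  ]
}}

```text
time: 42.25
tool_pos: [0.5011, 0.1541, 0.1526]
ee_rot: [-2.786, 1.568, -2.787]
wrist_force: [0.2, -0.3, -1.6]
width: 0.0234
```

Run:
```python
from cups import *
from bench import robot
o=robot.get_obs(); print(o["time"],o["tool_pos"],o["wrist_force"],o["width"])
w=snap("wrist","wrist16"); g=cv2.cvtColor(w["image"],cv2.COLOR_RGB2GRAY); H,S,V=HS(w)
zb=o["tool_pos"][2]-.0583; x,y=o["tool_pos"][:2]; print("zb",zb)
print("pot -x edge bottom/top",proj(w,[x-.0295,y,zb]),proj(w,[x-.0295,y,zb+.05]),"bottom sides",proj(w,[x,y-.0295,zb]),proj(w,[x,y+.0295,zb]))
print("cup -x edge",proj(w,[.5013-.035,.1549,.048]),"sides",proj(w,[.5013,.1549-.035,.048]),proj(w,[.5013,.1549+.035,.048]))
u=320; print(g[140:250,u-3:u+4].mean(1).round().astype(int).tolist()); print(S[140:250,u-3:u+4].mean(1).round().astype(int).tolist())
for v in (190,215): print(v,g[v-1:v+2,265:380].mean(0).round().astype(int).tolist())
crop(w,210,110,430,300,3,"g16")
```

```text
42.25 [0.50105199 0.15405385 0.1526346 ] [ 0.24183046 -0.29774716 -1.56929729] 0.02342212278533831
zb 0.09433459623029758
pot -x edge bottom/top [320.76213153 176.71512362] [320.84034117 189.18091389] bottom sides [285.57414357 211.66787319] [356.0685402  211.54005094]
cup -x edge [321.58431618 163.51118069] sides [286.2506727  198.96015983] [356.99020824 198.83074741]
[186, 190, 190, 189, 189, 189, 190, 189, 180, 163, 171, 175, 128, 103, 150, 163, 164, 163, 163, 162, 154, 117, 68, 85, 150, 169, 142, 102, 94, 96, 97, 93, 73, 59, 57, 58, 58, 57, 56, 50, 57, 79, 92, 94, 94, 95, 95, 92, 91, 92, 99, 96, 84, 106, 111, 110, 107, 92, 87, 88, 88, 88, 87, 83, 74, 71, 71, 72, 71, 70, 72, 71, 72, 72, 72, 71, 71, 70, 70, 64, 56, 52, 52, 50, 50, 47, 46, 47, 48, 49, 50, 50, 51, 52, 57, 65, 67, 66, 67, 66, 64, 65, 64, 65, 64, 65, 64, 64, 64, 64]
[12, 18, 18, 17, 16, 17, 17, 14, 7, 34, 24, 20, 35, 93, 102, 97, 94, 93, 94, 97, 99, 90, 47, 12, 16, 17, 18, 15, 9, 11, 12, 11, 11, 7, 9, 9, 10, 9, 8, 8, 14, 26, 30, 30, 29, 30, 30, 29, 29, 27, 34, 67, 121, 141, 138, 136, 137, 136, 136, 136, 136, 136, 137, 
[... 516 characters left out ...]
 100, 102, 100, 98, 98, 96, 95, 95, 91, 88, 89, 88, 88, 86, 88, 88, 86, 81, 75, 65, 54, 48, 47, 48, 55, 73, 88, 87, 84, 85, 86, 87, 86, 86, 85, 86, 86, 87, 87, 86, 86, 87, 87, 87, 86, 86, 86, 86, 86, 86, 85, 86, 85]
215 [111, 111, 111, 110, 109, 110, 109, 110, 110, 109, 109, 108, 108, 108, 108, 108, 98, 71, 63, 67, 68, 68, 67, 68, 67, 69, 69, 69, 69, 70, 69, 69, 68, 70, 69, 68, 69, 68, 70, 68, 69, 68, 69, 67, 70, 68, 70, 69, 68, 70, 71, 69, 70, 71, 72, 71, 71, 73, 72, 72, 72, 72, 70, 72, 71, 71, 71, 71, 70, 71, 71, 71, 71, 72, 72, 71, 72, 73, 73, 72, 73, 72, 73, 72, 72, 72, 74, 72, 72, 72, 74, 74, 74, 72, 67, 71, 99, 138, 145, 145, 136, 99, 84, 87, 87, 86, 87, 86, 87, 87, 88, 86, 87, 88, 87]
```

View pics/g16.png

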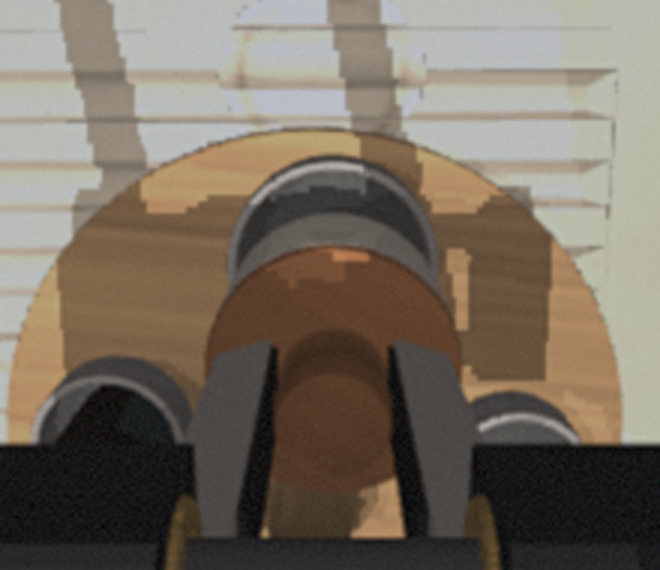

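The pot hangs centred over the front cup: the cup rim is at about u=321.6 and the pot at about u=320.8, with a small offset in x. I'll correct by −1.5 mm in x and +0.7 mm in y, then lower.

Request:
{"api": "carry_out", "payload": {
  "targets": [
    [1, 1, 0.07, -0.15, 0],
    [1, 1.5, 0, 0, 0],
    [1, 1, 0, 0, 0],
    [1, 0.5, 0, 0, 0],
    [1, 0.3, 0, 0, 0],
    [1, 0.3, 0, 0, 0],
    [1, 0, 0, 0, 0],
    [1, 0, 0, 0, 0]
  ]
}}

```text
time: 43.1
tool_pos: [0.5002, 0.1558, 0.1078]
ee_rot: [0.358, 1.57, 0.358]
wrist_force: [-0.4, -1.0, -2.7]
width: 0.0238
```

Request:
{"api": "carry_out", "payload": {
  "targets": [
    [1, 0.2, 0, 0, 0],
    [1, 0.2, 0, 0, 0],
    [1, 0.2, 0, 0, 0],
    [1, 0.2, 0, 0, 0],
    [1, 0, 0, 0, 0],
    [1, 0, 0, 0, 0]
  ]
}}

```text
time: 43.7
tool_pos: [0.4999, 0.1557, 0.0994]
ee_rot: [2.821, 1.571, 2.821]
wrist_force: [0.6, 0.7, -2.1]
width: 0.0231
```

Request:
{"api": "carry_out", "payload": {
  "targets": [
    [1, 0.3, 0, 0, 0],
    [1, 0.3, 0, 0, 0],
    [1, 0.3, 0, 0, 0],
    [1, 0.3, 0, 0, 0],
    [1, 0.2, 0, 0, 0],
    [1, 0.1, 0, 0, 0],
    [1, 0, 0, 0, 0],
    [1, 0, 0, 0, 0]
  ]
}}

```text
time: 44.5
tool_pos: [0.5, 0.1557, 0.0846]
ee_rot: [0.405, 1.57, 0.404]
wrist_force: [0.1, -0.1, -2.8]
width: 0.0233
```

Request:
{"api": "carry_out", "payload": {
  "targets": [
    [1, 0.1, 0, 0, 0],
    [1, 0, 0, 0, 0],
    [0.7, 0, 0, 0, 0],
    [0.5, 0, 0, 0, 0],
    [0.3, 0, 0, 0, 0],
    [0.3, 0, 0, 0, 0],
    [0.3, 0, 0, 0, 0],
    [0.3, 0, 0, 0, 0],
    [0.3, -1, 0, 0, 0],
    [0.3, -3, 0, 0, 0],
    [0.3, -4, 0, 0, 0],
    [0.3, -4, 0, 0, 0],
    [0.3, 0, 0, -2, 0],
    [0.3, 0, 0, -4, 0],
    [0.3, 0, 0, -4, 0],
    [0.3, 0, 0, -3, 0],
    [0.3, 0, 0, 0, 0],
    [0.3, 0, 0, 0, 0]
  ]
}}

```text
time: 46.3
tool_pos: [0.3702, 0.1559, 0.2046]
ee_rot: [0.223, 1.568, 0.223]
wrist_force: [0.1, -0.3, 0.0]
width: 0.0659
```

Run:
```python
from cups import *
from bench import robot
o=robot.get_obs(); print(o["time"],o["tool_pos"],o["wrist_force"],o["width"])
t=snap("top","top17"); d=snap("side","side17"); t0=load("top0")
cv2.imwrite("pics/f17.png",np.vstack([cv2.resize(t["image"][150:280,180:300],None,fx=3,fy=3)[:360,:360], ])[:,:,::-1])
H,S,V=HS(t)
p=proj(t,[.5,.155,.077]); c=big((S>120)&(H<14)&win(t,(int(p[0]),int(p[1])),15)); e=cv2.fitEllipse(cv2.convexHull(c)); print("pot lid",e,onz(t,*e[0],.0775).round(4))
p=proj(t,[.567,.08,.12]); c=big((V<60)&win(t,(int(p[0]),int(p[1])),14)); e=cv2.fitEllipse(c); print("jar cap",e,onz(t,*e[0],.118).round(4))
p=proj(t,[.573,.147,.13]); print("knob pred",p)
# side view: silhouettes tilt/heights
H,S,V=HS(d); 
p=proj(d,[.5,.155,.08]); c=big((S>120)&(H<14)&win(d,(int(p[0]),int(p[1])),24)); print("side lid+knob box",cv2.boundingRect(c),"pred knob top",proj(d,[.5,.155,.107]).round(1),"lid l/r",proj(d,[.5285,.155,.077]).round(1),proj(d,[.4715,.155,.077]).round(1))
p=proj(d,[.567,.08,.1]); print("jar pred top",proj(d,[.567,.08,.12]).round(1),"l/r",proj(d,[.5855,.08,.11]).round(1),proj(d,[.5485,.08,.11]).round(1)); c=big((V<60)&win(d,(int(p[0]),int(p[1])),22)); print("jar box",cv2.boundingRect(c))
print("tin pred top",proj(d,[.644,.141,.098]).round(1),proj(d,[.673,.141,.098]).round(1),proj(d,[.615,.141,.098]).round(1))
a=cv2.resize(d["image"][170:280,285:410],None,fx=4,fy=4); cv2.imwrite("pics/s17.png",a[:,:,::-1])
diff=cv2.absdiff(cv2.GaussianBlur(t["image"],(5,5),1),cv2.GaussianBlur(t0["image"],(5,5),1)).max(2)
for n,(x0,x1,y0,y1) in dict(matches=(415,465,160,212),mug=(376,422,120,172),soap=(328,360,112,158)).items(): print(n,(diff[y0:y1,x0:x1]>40).sum())
```

```text
46.3 [0.37024057 0.15587312 0.20456253] [ 0.11027586 -0.30587128  0.04463724] 0.0659390263332363
pot lid ((232.89837646484375, 244.54469299316406), (24.39556884765625, 25.582632064819336), 44.905189514160156) [0.5036 0.1545 0.0775]
jar cap ((267.6390075683594, 218.6102294921875), (17.665727615356445, 21.358030319213867), 134.98812866210938) [0.5607 0.0732 0.118 ]
knob pred [234.11822368 211.39765761]
side lid+knob box (359, 219, 25, 20) pred knob top [373.2 218. ] lid l/r [360.2 230.4] [384.5 228.7]
jar pred top [338.  200.2] l/r [330.4 204.4] [345.5 203.5]
jar box (330, 213, 6, 16)
tin pred top [309.2 222.7] [296.5 223.5] [321.9 221.8]
matches 0
mug 0
soap 0
```

Request:
{"api": "carry_out", "payload": {
  "targets": [
    [0, -4, 0, 0, 0],
    [0, -4, -1, 3, 0],
    [0, 0, -1, 4, 0],
    [0, 0, -1, 4, 0],
    [0, 0, -1, 3, 0],
    [0, 0, 0, 0, 0],
    [0, 0, 0, 0, 0],
    [0, 0, 0, 0, 0]
  ]
}}

```text
time: 47.2
tool_pos: [0.5092, 0.116, 0.2826]
ee_rot: [2.819, 1.57, 2.818]
wrist_force: [-0.7, -0.1, 0.0]
width: 0.0941
```

Run:
```python
from cups import *
from bench import robot
o=robot.get_obs(); print(o["time"],o["tool_pos"])
w=snap("wrist","wrist18"); H,S,V=HS(w); g=cv2.cvtColor(w["image"],cv2.COLOR_RGB2GRAY)
def box(n,m,p,r,q):
    c=big(m&win(w,(int(p[0]),int(p[1])),r)); x,y,a,b=cv2.boundingRect(c); print(n,"box u",x,x+a-1,"v",y,y+b-1,"| pred",q)
def P(x,y,z): return proj(w,[x,y,z]).round(1).tolist()
jx,jy=.566,.080
box("jar",V<70,P(jx,jy,.11),32,dict(capL=P(jx,jy+.0185,.12),capR=P(jx,jy-.0185,.12),near=P(jx+.0185,jy,.12),bodyfar=P(jx-.02,jy,.06)))
px,py=.5005,.1553
box("lid",(S>110)&(H<14),P(px,py,.078),32,dict(L=P(px,py+.0285,.0775),R=P(px,py-.0285,.0775),far=P(px-.0285,py,.0775),near=P(px+.0285,py,.0775),knob=P(px,py,.107)))
for n,y,x,dd in (("tin",.1407,.6443,.029),): print(n,"L",P(x,y+dd,.098),"R",P(x,y-dd,.098),"far",P(x-dd,y,.098),"near",P(x+dd,y,.098))
v=int(P(.6443,.1407,.098)[1]); u=int(P(.6443,.1407,.098)[0]); print(u,v,"row",g[v-1:v+2,u-38:u+39].mean(0).round().astype(int).tolist()); print("col",g[v-38:v+39,u-2:u+3].mean(1).round().astype(int).tolist())
hx,hy=.573,.147; print("knob",P(hx,hy,.129),"L/R",P(hx,hy+.0195,.129),P(hx,hy-.0195,.129)); 
c=P(hx,hy,.129); v=int(c[1]);u=int(c[0]); print("S row",S[v-1:v+2,u-35:u+36].mean(0).round().astype(int).tolist())
```

```text
47.2 [0.50918488 0.11600464 0.28260807]
jar box u 277 309 v 200 244 | pred {'capL': [306.3, 232.5], 'capR': [276.1, 232.5], 'near': [291.6, 246.6], 'bodyfar': [294.9, 204.2]}
lid box u 328 371 v 154 197 | pred {'L': [372.1, 174.0], 'R': [328.7, 174.1], 'far': [351.0, 152.1], 'near': [349.9, 195.2], 'knob': [352.9, 177.8]}
tin L [360.0, 281.1] R [317.4, 281.2] far [339.0, 261.5] near [338.4, 300.1]
338 281 row [175, 175, 175, 175, 176, 174, 176, 175, 173, 174, 173, 173, 173, 173, 173, 173, 174, 170, 149, 117, 112, 161, 173, 166, 168, 168, 169, 169, 169, 168, 167, 170, 171, 171, 169, 170, 170, 170, 169, 169, 168, 169, 168, 168, 168, 168, 169, 171, 169, 170, 171, 169, 169, 168, 167, 164, 155, 129, 116, 154, 166, 168, 169, 169, 168, 169, 169, 170, 170, 171, 171, 171, 170, 171, 170, 170, 171]
col [127, 127, 127, 124, 124, 121, 119, 115, 109, 102, 94, 87, 75, 62, 66, 60, 63, 61, 84, 134, 164, 169, 149, 164, 172, 171, 171, 171, 169, 164, 160, 167, 170, 169, 169, 169, 169, 170, 169, 169, 168, 168, 167, 166, 172, 162, 87, 29, 33, 37, 38, 40, 43, 40, 42, 44, 45, 45, 45, 46, 47, 46, 47, 49, 47, 48, 49, 47, 48, 48, 48, 47, 47, 47, 46, 45, 45]
knob [346.4, 240.5] L/R [362.6, 240.5] [330.2, 240.5]
S row [101, 102, 101, 100, 99, 101, 101, 100, 100, 100, 98, 99, 98, 95, 90, 79, 63, 54, 52, 76, 103, 108, 110, 107, 108, 106, 109, 103, 110, 107, 110, 109, 112, 110, 109, 107, 108, 108, 109, 110, 111, 107, 107, 110, 109, 108, 111, 111, 110, 109, 110, 108, 109, 109, 110, 108, 108, 108, 110, 110, 110, 110, 110, 109, 109, 112, 112, 111, 105, 92, 76]
```

```bash
python3 -c "
from bench import robot
print(robot.close_job())"
```

```text
the job is handed in; nothing more can be done
None
```

I set up the stand and handed the job in at about 47 s of robot time. No verdict was reported. The pale jar was absent, so there were three things to place.

- **Handle:** I pressed it into the hub until contact (about 6 N at the expected depth) and released it. A picture then showed it standing alone with its collar on the hub. I held it by the knob, because the straight finger bars met the knob before they could close on the waist.
- **Turning the stand:** I pushed a slim cup round with closed fingers before placing anything.
- **Placing:** The dark jar is in a slim cup, the tin in the rear wide cup and the salt pot in the front wide cup. I released each at or near cup-floor height. The pot is about 7–8 mm from the exact front place (25 mm allowed).

**Last checks:**
- **Wrist view:** The jar, pot lid and tin edges were within about 2–4 pixels (2–4 mm) of where they should be.
- **Top view:** The areas around the matches, mug and soap were unchanged from the start.
- **Clearance:** The hand was clear, with its tip at 0.28 m.

**Checks that failed or disagreed:**
- **Jar position:** The top camera put the jar cap about 8 mm from where the wrist camera saw it. I trusted the wrist view, because the top view's dark patch also included the jar's side.
- **Side view of the jar:** The handle mostly hid the jar there, so that check was inconclusive.
- **Final side picture:** It could not be viewed because the 16-picture limit was reached.
- **Handle afterwards:** My last check of the handle's edges in the wrist view was unclear, so its seating rests on the earlier picture and the contact force.

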